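# Make up the violin fitting sets

## Task

Put the four loose tailpieces away: lay each of the three violin tailpieces in the empty compartment of the tray whose pegs are of the same wood (black, red-brown or yellow), and the longer black viola tailpiece in the empty compartment of the viola tray beside the one already there. Each must end up lying flat on the compartment's floor, right side up and lengthwise; lay them down, do not drop them, and leave the varnish jar and the brass finger plane where they stand.

Things in the scene. Friction and masses are not known exactly. Their poses are not given: they have to be found in the camera images.
- tail_ebony: Black (ebony) violin tailpiece, 108 mm long, 42 mm wide at the string end (steel tuner screws), 24 mm at the other, 33 mm at mid-length, 13 mm thick, arched top, 22 g. Starts on the felt mat, right side up. Origin: mid-length on the flat underside; x along it to the wide end, y across, z up out of the top. The shorter of the two loose black ones.
- tail_rosewood: Red-brown (rosewood) violin tailpiece, 108 mm long, 42 mm wide at the string end (steel tuner screws), 24 mm at the other, 33 mm at mid-length, 13 mm thick, arched top, 22 g. Starts on the felt mat, right side up. Origin: mid-length on the flat underside; x along it to the wide end, y across, z up out of the top.
- tail_boxwood: Yellow (boxwood) violin tailpiece, 108 mm long, 42 mm wide at the string end (steel tuner screws), 24 mm at the other, 33 mm at mid-length, 13 mm thick, arched top, 22 g. Starts on the felt mat, right side up. Origin: mid-length on the flat underside; x along it to the wide end, y across, z up out of the top.
- tail_viola: Black viola tailpiece, the longest of the four on the mat: 136 mm long, 48 mm wide at the string end (steel tuner screws), 28 mm at the other, 38 mm at mid-length, 14 mm thick, arched top, 34 g. Starts on the felt mat, right side up. Origin: mid-length on the flat underside; x along it to the wide end, y across, z up out of the top.
- tray_ebony: Plywood set tray, fixed, with four black pegs and an end button in its taken side (+x). Rim 18 mm high, walls 6 mm, floor 6 mm above the underside, outside 180 (x) by 144 mm (y). Its empty compartment is 90 mm across (tray x) by 132 mm long (tray y). Origin: on the underside below the centre of the empty compartment; x points to the pegs, z up.
- tray_rosewood: Plywood set tray, fixed, with four red-brown pegs and an end button in its taken side (+x). Rim 18 mm high, walls 6 mm, floor 6 mm above the underside, outside 180 (x) by 144 mm (y). Its empty compartment is 90 mm across (tray x) by 132 mm long (tray y). Origin: on the underside below the centre of the empty compartment; x points to the pegs, z up.
- tray_boxwood: Plywood set tray, fixed, with four yellow pegs and an end button in its taken side (+x). Rim 18 mm high, walls 6 mm, floor 6 mm above the underside, outside 180 (x) by 144 mm (y). Its empty compartment is 90 mm across (tray x) by 132 mm long (tray y). Origin: on the underside below the centre of the empty compartment; x points to the pegs, z up.
- tray_viola: Grey viola tray, fixed, with one black viola tailpiece (it stays) in its taken side (+x), no pegs. Rim 18 mm high, walls 6 mm, floor 6 mm above the underside, outside 170 (x) by 172 mm (y). Its empty compartment is 94 mm across (tray x) by 160 mm long (tray y). Origin: on the underside below the centre of the empty compartment; x points to the stored one, z up.
- jar: Bystander: closed amber glass varnish jar with a black lid, 50 mm in diameter, 70 mm high, standing on the mat near one end of the row of tailpieces. Origin: centre of its underside.
- plane: Bystander: small brass finger plane, about 46 by 22 mm and 29 mm high, standing on the mat near the other end of the row. Origin: centre of its underside.
Not all that is in view belongs to the job. Leave any blue or turquoise look-alike of the tail_ebony alone.

How it is judged (in metres and radians):
At the end, for the whole second after the job is handed in: Each tailpiece lies inside the empty compartment of its own tray, at rest: its mid-point within 30 mm (across) and 22 mm (along) of the compartment's centre, its underside within 4 mm of the floor, tilted less than 0.1 rad and right side up, its length within 0.5 rad of the compartment's (x of tail_ebony in the frame of tray_ebony between -0.03 and 0.03 m and y of tail_ebony in the frame of tray_ebony between -0.022 and 0.022 m and z of tail_ebony in the frame of tray_ebony between 0.002 and 0.01 m and angle between each of tail_ebony, tail_rosewood, tail_boxwood, tail_viola's own z axis and vertical below 0.1 rad and angle between the x axis of tail_ebony and the y axis of tray_ebony, either way round below 0.5 rad and linear speed of each of tail_ebony, tail_rosewood, tail_boxwood, tail_viola below 0.02 m/s and angular speed of each of tail_ebony, tail_rosewood, tail_boxwood, tail_viola below 0.2 rad/s and x of tail_rosewood in the frame of tray_rosewood between -0.03 and 0.03 m and y of tail_rosewood in the frame of tray_rosewood between -0.022 and 0.022 m and z of tail_rosewood in the frame of tray_rosewood between 0.002 and 0.01 m and angle between the x axis of tail_rosewood and the y axis of tray_rosewood, either way round below 0.5 rad and x of tail_boxwood in the frame of tray_boxwood between -0.03 and 0.03 m and y of tail_boxwood in the frame of tray_boxwood between -0.022 and 0.022 m and z of tail_boxwood in the frame of tray_boxwood between 0.002 and 0.01 m and angle between the x axis of tail_boxwood and the y axis of tray_boxwood, either way round below 0.5 rad and x of tail_viola in the frame of tray_viola between -0.03 and 0.03 m and y of tail_viola in the frame of tray_viola between -0.022 and 0.022 m and z of tail_viola in the frame of tray_viola between 0.002 and 0.01 m and angle between the x axis of tail_viola and the y axis of tray_viola, either way round below 0.5 rad); the robot touches nothing.
It fails at once if the varnish jar was moved by more than 15 mm or tipped (distance of jar from where it was at the start of the episode above 0.015 m or angle between jar's own z axis and vertical above 0.3 rad).
It fails at once if the brass finger plane was moved by more than 15 mm or tipped (distance of plane from where it was at the start of the episode above 0.015 m or angle between plane's own z axis and vertical above 0.3 rad).
It fails at once if a tailpiece was dropped (falling free at more than 0.9 m/s, about 40 mm of fall) ((linear speed of tail_ebony above 0.9 m/s and contact force between the fingers and tail_ebony below 0.02 N) or (linear speed of tail_rosewood above 0.9 m/s and contact force between the fingers and tail_rosewood below 0.02 N) or (linear speed of tail_boxwood above 0.9 m/s and contact force between the fingers and tail_boxwood below 0.02 N) or (linear speed of tail_viola above 0.9 m/s and contact force between the fingers and tail_viola below 0.02 N)).
It also fails if it takes over 93 s, if anything falls off the work surface, if the arm or the gripper's body presses on something with over 40 N, if the wrist force passes 120 N, or if a joint passes its speed limit or range.

## Robot

A 6-joint arm with a two-finger parallel gripper is mounted at the origin on the work surface. World frame = base frame: x ahead of the robot, y to its left, z up, the work surface at z = 0. Lengths are in mm, angles in rad, forces in N, time in s.
With the tool pointing down it reaches from about 325 to 850 mm from the base axis. Payload 15.5 kg.
Tool frame: the origin (TCP) lies midway between the tips of the shut fingers; the grasp point (between the pads) lies 19 mm behind it (robot.grip_point_offset is the distance from the TCP to the grasp point, in mm); z points along the fingers, y is the direction in which the jaws open and shut (so a half turn about z gives the same grasp; the last joint's range is limited). The gripper opens to 91 mm and grips with 3 to 60 N. Pads are 32 mm wide; open, the fingers measure 118 mm over their backs; the gripper's body (76 mm by 178 mm) begins 60 mm behind the grasp point.
Start: joints at [-1.435, 0.494, 1.345, -0, 1.302, -0.096], TCP at [143.582, -608.285, 180.715] pointing down, gripper open.
Joint ranges: [-2.91, 2.91], [-0.82, 2.16], [0.22, 2.67], [-1.22, 4.37], [0.12, 2.79], [-3.08, 3.08]. Speed limits (rad/s): [1.89, 1.89, 2.57, 3.01, 3.01, 3.01].

## Interface

Orientations are given as a unit quaternion [x, y, z, w].
In Python, from bench import monitor, camera, order, boxes_of, mark_of, robot gives the robot as it stands. The module is installed in compiled form; this text tells all that it offers.
- The arm moves only by the tool step_arm, never from a script. Its argument "series" is text: rows parted by semicolons, each of 4 numbers parted by spaces: the shift along the tool's x, y, z in mm, then the turn about the tool's z in rad. In form: x y z spin; .... A call has 1 to 12 rows; each row shifts and turns the commanded pose from where the row before left it, along the tool's axes as they then stand; what a row does not reach is not made up. A row lasts 1/10 s, in which the tool goes at most 50 mm and 8.59 degrees, less where a joint would pass 70% of its speed; a pose out of reach is approached as far as the arm can. A call with a gripper value outside its range is refused whole. "hand" is the closure, from 0 (fully open) to 1 (shut), set as the call begins (left out, the last holds). The fingers move at their own pace and stop on an object; the grip force is fixed at half the most. Time passes only in rows, so rows that do not move let the fingers close. It gives the time, the measured TCP pose, the force and the opening at its end, in the units of the state.
- monitor.read_state(): the state, without advancing time (a new reading comes with each control period).
- camera(name): name is "side" or "top" or "wrist"; returns a dict with "frame" (480x640x3 uint8, blue, green, red), "vfov" (degrees; the focal length in pixels is half the picture's height over the tangent of half this angle, whatever the lens; pixels are square), "cx", "cy" (the principal point, pixels), "k1" (the pictures are not rectified: a ray, as slopes to the right and down, at radius r is drawn at 1 + k1 r^2 times it, then the intrinsics apply), "origin" and "orientation" of the camera in the world; the wrist camera has in their place "mount" (4x4, takes a point from camera to tool coordinates, whose origin is the TCP and whose axes are the flange's). Camera axes: x right, y down, z forward; pixel columns grow to the right and rows downward; lengths in mm; the calibration is good to about 2 mm. A picture is of the moment at which its call begins: read the wrist's pose just before it. There is no depth.
- order.hand_in(): hands the job in, once; it reports no verdict.
Trained networks look in a picture, given as the dict that the camera call returned (one of the last four; its "shot" number tells which), for a name from the list of things; names that differ only in an ending like _2 or _b are one class to them, and where a whole thing is asked for, a point or a joint stands for the part that bears it (a point fixed in the world has none). Each returns a list of dicts, best first, with "conf" (0 to 1); they miss things now and then, are a little off and sometimes report something else, mostly with a low value. They report only what shows in the picture. A call takes as long as a camera call. They do not tell look-alikes from the thing itself.
- boxes_of(label, picture): "bbox" ([centre column, centre row, width, height] in pixels, round what is visible of it).
- mark_of(label, picture): "xy" ([column, row] in pixels: a listed point, or the origin of a listed thing).
The state is a dict: "clock": time; "joint_positions": joint angles; "joint_velocities": joint speeds; "joint_efforts": joint torques, N m; "eef_pos": TCP position; "tool_rot": TCP orientation; "force": force on the tool from outside, world axes, zero at the start; "torque": the same for the moment, N m; "grip_width": finger opening in mm.
Only numpy, scipy, OpenCV 4.12 (cv2) and the standard library are available. Lean on these libraries where they do the work, as an engineer would, in place of code of your own. Each camera call takes 0.05 s, during which the arm holds its last target.

## Working session

There is one attempt and no reset: what is moved stays moved. The work goes in short steps, Python scripts to look and compute and a tool call to move; the robot and the scene stay as the last step left them, time stands still between calls to the robot, and variables do not carry over. Pictures are saved under pics/ and viewed, and the job is handed in when it is done.

Besides the shell and the picture viewer there is one more tool, called after "Emit:" by a JSON object that holds its "method" and its "body". step_arm: Moves the arm, as the interface text tells. Its arguments: {"type":"object","properties":{"series":{"type":"string"},"hand":{"type":"number"}},"required":["series"]}

```bash
mkdir -p pics; cat > h.py <<'E'
import numpy as np, cv2, json
from scipy.spatial.transform import Rotation as R
from bench import monitor, camera, order, boxes_of, mark_of, robot
def cam_pose(p, st=None):
    if 'mount' in p:
        T=np.eye(4);T[:3,:3]=R.from_quat(st['tool_rot']).as_matrix();T[:3,3]=st['eef_pos']
        M=T@np.array(p['mount']);return M[:3,:3],M[:3,3]
    o=np.array(p['orientation'],float)
    Rm=R.from_quat(o).as_matrix() if o.size==4 else o
    return Rm,np.array(p['origin'],float)
def K(p):
    f=240/np.tan(np.radians(p['vfov'])/2);return np.array([[f,0,p['cx']],[0,f,p['cy']],[0,0,1]])
def pix2w(p,uv,z,st=None):
    Rm,o=cam_pose(p,st)
    uv=np.array(uv,float).reshape(-1,1,2)
    n=cv2.undistortPoints(uv,K(p),np.array([p['k1'],0,0,0,0.]))[:,0]
    d=np.c_[n,np.ones(len(n))]@Rm.T
    s=(z-o[2])/d[:,2]
    return o+d*s[:,None]
def w2pix(p,X,st=None):
    Rm,o=cam_pose(p,st);c=(np.array(X,float).reshape(-1,3)-o)@Rm
    return cv2.projectPoints(c.reshape(-1,1,3),np.zeros(3),np.zeros(3),K(p),np.array([p['k1'],0,0,0,0.]))[0][:,0]
E
python3 - <<'E'
from h import *
st=monitor.read_state();print(st)
for n in ['top','side','wrist']:
    p=camera(n);cv2.imwrite(f'pics/{n}0.png',p['frame']);print(n,{k:v for k,v in p.items() if k!='frame'})
    for l in ['tail_ebony','tail_rosewood','tail_boxwood','tail_viola','tray_ebony','tray_rosewood','tray_boxwood','tray_viola','jar','plane']:
        print(l,[(np.round(m['xy']).tolist(),round(m['conf'],2)) for m in mark_of(l,p)][:3]) if n!='wrist' else 0
E
```

```text
{'clock': 0.0, 'joint_positions': array([-1.43449813e+00,  4.94173330e-01,  1.34619138e+00,  8.45635280e-06,
        1.30246455e+00, -9.54929205e-02]), 'joint_velocities': array([-0.00023797,  0.00088806,  0.00112213, -0.00060095, -0.00049596,
        0.00087114]), 'joint_efforts': array([-2.40698573e-03, -8.78835869e+01, -3.81868994e+01,  7.01234629e-02,
        5.31260739e-02, -7.91464140e-05]), 'eef_pos': array([ 143.52574725, -607.84213539,  180.12399657]), 'tool_rot': array([ 9.93291564e-01,  1.15635146e-01, -8.53883429e-06, -6.18258680e-04]), 'force': array([0.75790608, 0.19664867, 0.03487995]), 'torque': array([-0.02632775,  0.02139571, -0.00145479]), 'grip_width': 90.86745126539626}
top {'vfov': 50.64930949843569, 'cx': 321.0141086066093, 'cy': 238.80863069531495, 'k1': 0.007240819189891722, 'origin': array([ 264.8077441 ,   18.33857979, 1192.25163075]), 'orientation': array([-0.69847285,  0.71337618, -0.04905998,  0.02869181]), 'shot': 1}
tail_ebony [([183.0, 336.0], 0.92), ([278.0, 230.0], 0.8)]
tail_rosewood [([216.0, 245.0], 0.69), ([439.0, 163.0], 0.5)]
tail_boxwood [([4
[... 786 characters left out ...]
85), ([427.0, 364.0], 0.58)]
tray_rosewood [([414.0, 251.0], 0.81)]
tray_boxwood [([369.0, 213.0], 0.18)]
tray_viola [([305.0, 229.0], 0.71), ([422.0, 295.0], 0.58)]
jar [([352.0, 408.0], 0.81)]
plane [([305.0, 202.0], 0.67)]
wrist {'vfov': 58.84253901227997, 'cx': 320.1308454498229, 'cy': 236.18603423595528, 'k1': 0.023907786600250815, 'mount': array([[ 5.60577586e-04, -9.56034414e-01, -2.93253960e-01,
         8.41385878e+01],
       [ 9.99999810e-01,  4.60761978e-04,  4.09451152e-04,
        -2.05198989e-01],
       [-2.56329118e-04, -2.93254134e-01,  9.56034491e-01,
        -2.05040329e+02],
       [ 0.00000000e+00,  0.00000000e+00,  0.00000000e+00,
         1.00000000e+00]]), 'shot': 3}
```

View pics/top0.png

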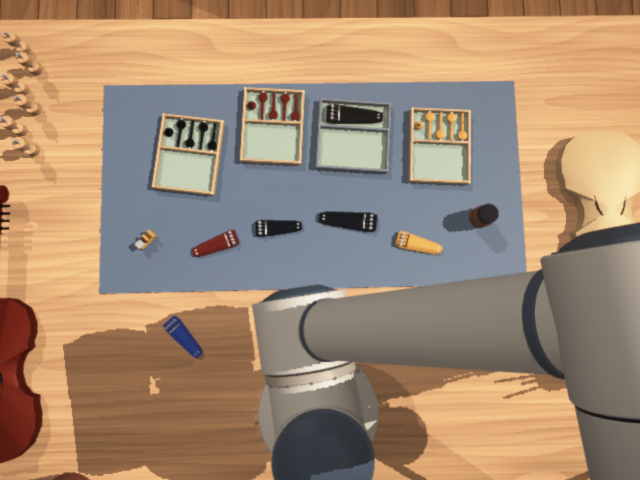

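View pics/side0.png

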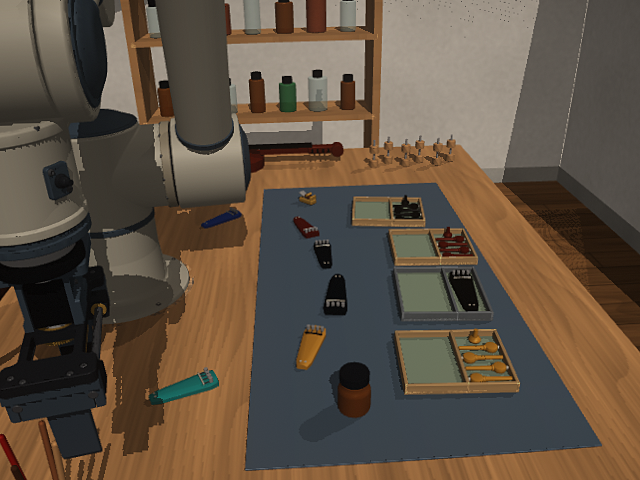

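Top view: from the left, rosewood (216,244), ebony (278,228), viola (348,221) and boxwood (419,244). The trays above them, in order, are ebony, rosewood, viola and boxwood. Plane is at (146,240) and jar at (484,215). The blue look-alike at (183,336) and the turquoise one off the mat are not part of the job. Next: measure poses.

```bash
cat > seg.py <<'E'
from h import *
def masks(f):
    hsv=cv2.cvtColor(f,cv2.COLOR_BGR2HSV);h,s,v=cv2.split(hsv)
    return dict(red=((h<12)|(h>170))&(s>110)&(v>35), yel=(h>12)&(h<32)&(s>140)&(v>110), blk=(v<45)&((s<120)|(v<25)), flo=(h>35)&(h<90)&(s<70)&(v>120))
def comps(m,a0,a1):
    m=cv2.morphologyEx(m.astype(np.uint8),cv2.MORPH_CLOSE,np.ones((3,3)))
    n,l,s,c=cv2.connectedComponentsWithStats(m)
    return [(c[i],s[i],l==i) for i in range(1,n) if a0<s[i][4]<a1]
E
python3 - <<'E'
from seg import *
p=camera('top');f=p['frame']
for k,m in masks(f).items():
    for c,s,mm in comps(m,150,5000):
        if not(60<c[1]<290 and 100<c[0]<530):continue
        cnt=max(cv2.findContours(mm.astype(np.uint8),0,1)[0],key=len)
        z=6 if k=='flo' else 8
        w=pix2w(p,cnt.reshape(-1,2),z)[:,:2].astype(np.float32)
        r=cv2.minAreaRect(w); print(k,c.round(),s[4],np.round(r[0],1),np.round(r[1],1),round(r[2],1))
for z in (0,70): print('jar',pix2w(p,[[484,215]],z))
big=cv2.resize(f[80:300,100:530],None,fx=1.86,fy=1.86,interpolation=2);cv2.imwrite('pics/crop.png',big)
E
```

```text
red [215. 245.] 523 [388.1 231.8] [ 35.9 106.6] 17.9
yel [418. 244.] 524 [ 379.  -247.5] [107.2  36.4] 74.8
blk [354. 116.] 630 [ 696.8 -104.1] [130.9  39.9] 88.6
blk [347. 220.] 690 [436.5 -79.8] [132.8  41.1] 87.3
blk [278. 227.] 436 [422.9  83.2] [103.3  33.2] 88.9
flo [253. 106.] 205 [723.8 139.5] [28.8 65. ] 89.4
flo [353. 122.] 259 [ 693.5 -101.7] [158.4  53.6] 84.3
flo [420. 126.] 200 [ 668.7 -263.9] [29.2 65. ] 87.4
flo [171. 133.] 245 [659.5 335.6] [29.4 65.6] 82.3
flo [271. 141.] 1801 [633.   96.4] [127.2  84. ] 85.8
flo [351. 149.] 2490 [611.8 -95.5] [161.2  92.8] 85.4
flo [439. 161.] 1766 [ 578.4 -306.5] [125.6  84.8] 86.6
flo [185. 170.] 1841 [566.2 300. ] [124.9  84.6] 82.4
jar [[ 445.94971186 -409.80615706    0.        ]]
jar [[ 435.3144253  -384.66873572   70.        ]]
```

View pics/crop.png

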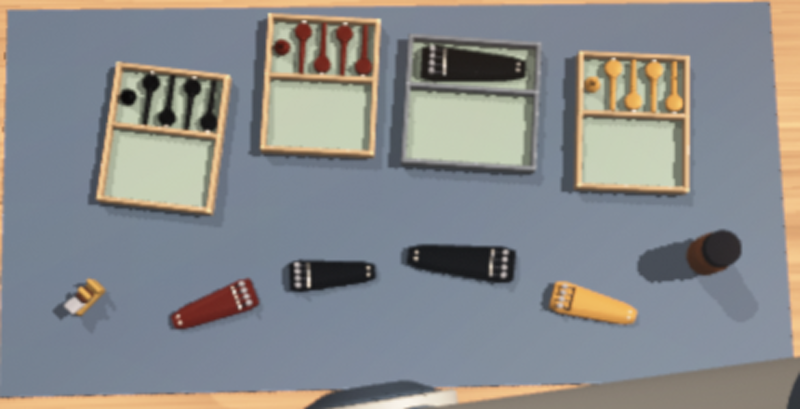

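```bash
cat >> seg.py <<'E'
def pieces(p,st=None,zpl=8,roi=lambda c:True,a0=150,a1=5000):
    out=[]
    for k,m in masks(p['frame']).items():
        if k=='flo':continue
        for c,s,mm in comps(m,a0,a1):
            if not roi(c):continue
            yx=np.argwhere(mm);w=pix2w(p,yx[:,::-1],zpl,st)[:,:2]
            mu=w.mean(0);ev,V=np.linalg.eigh(np.cov((w-mu).T));a=V[:,1]
            if a[1]<0:a=-a
            t=(w-mu)@a;n=np.array([-a[1],a[0]]);q=(w-mu)@n
            lo,hi=t.min(),t.max()
            L=hi-lo
            b=[np.ptp(q[(t>lo+L*i/4)&(t<lo+L*(i+1)/4)]) for i in (0,3)]
            mid=mu+a*(lo+hi)/2
            out.append((k,c.round(),mid.round(1),round(L,1),np.round(b,1),round(np.arctan2(a[1],a[0]),3)))
    return out
def plan(x,y,z,psi):
    st=monitor.read_state();Rm=R.from_quat(st['tool_rot']).as_matrix()
    cur=np.arctan2(Rm[1,0],Rm[0,0]);d=np.array([x,y,z])-st['eef_pos']
    c,s=np.cos(psi),np.sin(psi)
    print('t',round(st['clock'],2),'pos',st['eef_pos'].round(1),'psi',round(cur,3),'w',round(st['grip_width'],1),'q6',st['joint_positions'][5].round(2),'F',st['force'].round(1))
    print('spin',round(cur-psi,3),'then tool dx,dy,dz',np.round([d[0]*c+d[1]*s,d[0]*s-d[1]*c,-d[2]],1))
E
python3 - <<'E'
from seg import *
p=camera('top')
for o in pieces(p,roi=lambda c:60<c[1]<290 and 100<c[0]<530):print(*o)
plan(379,-247,150,1.84)
E
```

```text
red [215. 245.] [386.7 231.3] 106.6 [35.9 26.2] 1.914
yel [418. 244.] [ 378.1 -247.3] 107.0 [25.4 35.9] 1.291
blk [354. 116.] [ 693.6 -103.8] 131.6 [30.  39.8] 1.512
blk [347. 220.] [438.5 -80.4] 133.4 [42.2 31.1] 1.442
blk [278. 227.] [424.9  83.3] 104.7 [24.6 34. ] 1.63
t 1.25 pos [ 143.6 -608.3  180.7] psi 0.232 w 91.3 q6 -0.1 F [-0.2 -0.2 -0. ]
spin -1.608 then tool dx,dy,dz [285.7 323.   30.7]
```

Emit:
{"method": "step_arm", "body": {"series": "0 0 0 -0.13; 0 0 0 -0.13; 0 0 0 -0.13; 0 0 0 -0.13; 0 0 0 -0.13; 0 0 0 -0.13; 0 0 0 -0.13; 0 0 0 -0.15", "hand": 0.2}}

```text
clock: 2.05
eef_pos: [143.6, -608.3, 180.7]
tool_rot: [0.797, 0.604, -0.0, -0.0]
force: [0.3, 0.0, -1.2]
grip_width: 73.0
```

```bash
python3 - <<'E'
from seg import *
plan(376.5,-253,150,1.291)
E
```

```text
t 2.05 pos [ 143.6 -608.3  180.7] psi 1.297 w 73.0 q6 -1.16 F [ 0.3  0.  -1.2]
spin 0.006 then tool dx,dy,dz [405.8 125.8  30.7]
```

Emit:
{"method": "step_arm", "body": {"series": "40 12.5 3 0; 40 12.5 3 0; 40 12.5 3 0; 40 12.5 3 0; 40 12.5 3 0; 40 12.5 3 0; 40 12.5 3 0; 40 12.5 3 0; 40 12.5 3 0; 40 12.5 3 0; 0 0 0 0"}}

```text
clock: 3.15
eef_pos: [375.5, -254.4, 150.5]
tool_rot: [0.797, 0.603, 0.0, -0.0]
force: [-0.9, -0.2, -1.2]
grip_width: 72.9
```

```bash
python3 - <<'E'
from seg import *
st=monitor.read_state();p=camera('wrist');cv2.imwrite('pics/w1.png',p['frame'])
for zp in (5,12):
  for o in pieces(p,st,zpl=zp,a0=800,a1=60000):print(*o)
plan(376.5,-253,10,1.291)
E
```

```text
yel [321. 192.] [ 379.1 -246.4] 110.1 [27.6 39.8] 1.287
blk [348.  29.] [ 432.8 -126.9] 52.9 [37.2 32.5] 2.607
blk [225. 308.] [ 266.8 -322.5] 79.4 [15.7 17.3] 1.261
blk [531. 369.] [ 517.  -453.3] 269.4 [129. 137.] 2.611
blk [186. 433.] [ 312.6 -496.3] 643.0 [ 50.9 197.9] 2.71
yel [321. 192.] [ 379.5 -244.9] 107.9 [27.1 39. ] 1.287
blk [348.  29.] [ 432.1 -127.8] 51.9 [36.5 31.9] 2.607
blk [225. 308.] [ 269.4 -319.6] 77.8 [15.4 16.9] 1.261
blk [531. 369.] [ 514.6 -447.8] 264.0 [126.5 134.3] 2.611
blk [186. 433.] [ 314.3 -489.9] 630.2 [ 49.9 194. ] 2.71
t 3.2 pos [ 374.8 -256.4  150.7] psi 1.295 w 72.8 q6 -0.46 F [-0.6 -0.5  0.8]
spin 0.004 then tool dx,dy,dz [  3.7   0.7 140.7]
```

View pics/w1.png

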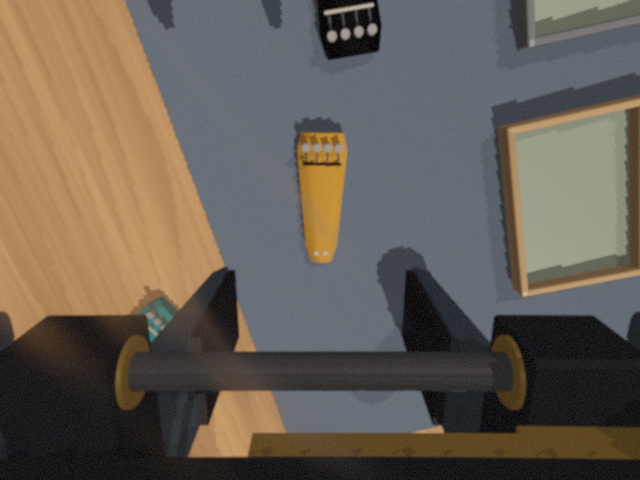

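Emit:
{"method": "step_arm", "body": {"series": "1.5 0.5 30 0; 1.5 0.5 30 0; 0 0 30 0; 0 0 25 0; 0 0 15 0; 0 0 8 0; 0 0 4 0; 0 0 0 0"}}

```text
clock: 4.0
eef_pos: [375.7, -256.1, 8.8]
tool_rot: [0.799, 0.602, -0.0, 0.0]
force: [1.0, -0.5, -0.2]
grip_width: 73.0
```

```bash
python3 - <<'E'
from seg import *
plan(377.1,-252.3,4,1.291)
p=camera('side');uv=w2pix(p,[[377,-250,5]])[0].astype(int);print(uv)
f=p['frame'][uv[1]-100:uv[1]+60,uv[0]-100:uv[0]+110];cv2.imwrite('pics/s1.png',cv2.resize(f,None,fx=3,fy=3))
E
```

```text
t 4.0 pos [ 375.7 -256.1    8.8] psi 1.291 w 73.0 q6 -0.45 F [ 1.  -0.5 -0.2]
spin 0.0 then tool dx,dy,dz [4.  0.3 4.8]
[308 350]
```

View pics/s1.png

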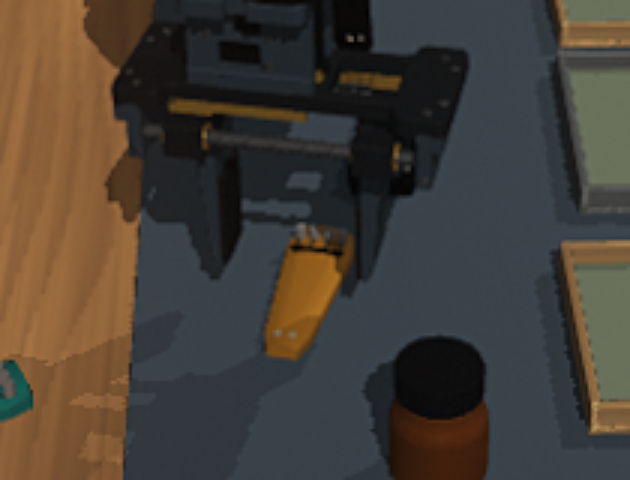

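```bash
python3 - <<'E'
from seg import *
st=monitor.read_state();p=camera('side');f=cv2.resize(p['frame'],None,fx=4,fy=4,interpolation=2)
Rm=R.from_quat(st['tool_rot']).as_matrix()
for dx in(-16,16):
  for dy in(-36.5,36.5):
    for z in (0,-19):
      u=w2pix(p,st['eef_pos']+Rm@[dx,dy,z])[0]*4;cv2.circle(f,tuple(int(v) for v in u),4,(0,255,0) if z==0 else (255,0,255),-1)
a=1.291;c=np.array([378.8,-246.5])
for t,w in((-54,12),(54,21)):
  for s in(-1,1):
    q=c+t*np.array([np.cos(a),np.sin(a)])+s*w*np.array([-np.sin(a),np.cos(a)])
    u=w2pix(p,[*q,2])[0]*4;cv2.circle(f,tuple(int(v) for v in u),4,(0,0,255),-1)
cv2.imwrite('pics/s2.png',f[1000:1600,850:1650])
E
```

```text
(no output)
```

View pics/s2.png

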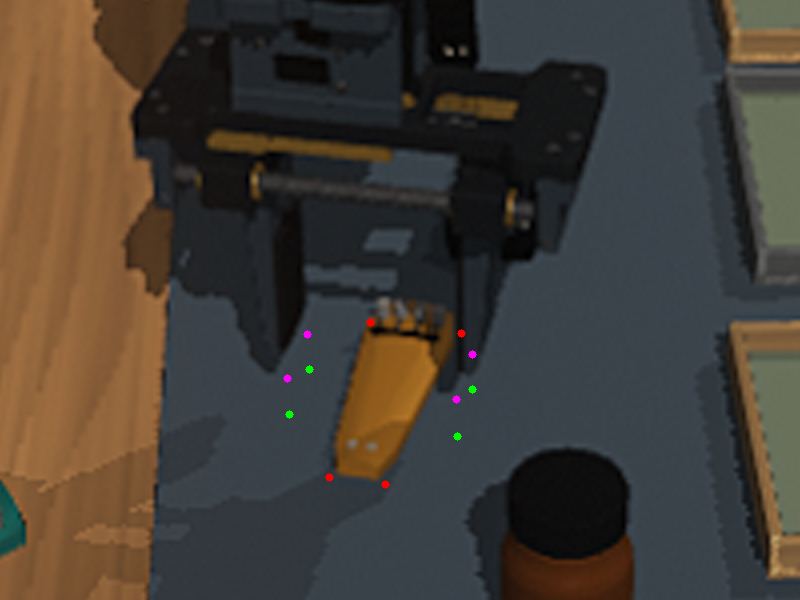

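```bash
python3 - <<'E'
from seg import *
st=monitor.read_state();p=camera('side')
Rm=R.from_quat(st['tool_rot']).as_matrix()
for dz in(0,-10,-15,-20,-25):
  print(dz,[(w2pix(p,st['eef_pos']+Rm@[-16,dy,dz])[0]*4-[850,1000]).round() for dy in(36.5,43,-36.5,-43)])
print('obs near tips (272,370) (447,390)')
for dx in(-16,-6,4,14,):
  print(dx,[(w2pix(p,st['eef_pos']+Rm@[dx,dy,0])[0]*4-[850,1000]).round() for dy in(36.5,43,-36.5,-43)])
E
```

```text
0 [array([458., 436.]), array([473., 438.]), array([290., 414.]), array([275., 412.])]
-10 [array([458., 417.]), array([473., 419.]), array([289., 396.]), array([274., 394.])]
-15 [array([457., 407.]), array([473., 409.]), array([288., 386.]), array([273., 384.])]
-20 [array([457., 398.]), array([473., 400.]), array([288., 377.]), array([273., 375.])]
-25 [array([457., 388.]), array([472., 390.]), array([287., 367.]), array([272., 365.])]
obs near tips (272,370) (447,390)
-16 [array([458., 436.]), array([473., 438.]), array([290., 414.]), array([275., 412.])]
-6 [array([463., 421.]), array([478., 423.]), array([296., 400.]), array([282., 398.])]
4 [array([468., 406.]), array([483., 408.]), array([302., 386.]), array([288., 384.])]
14 [array([472., 392.]), array([487., 394.]), array([308., 372.]), array([294., 370.])]
```

```bash
python3 - <<'E'
from seg import *
st=monitor.read_state();p=camera('wrist');cv2.imwrite('pics/w2.png',p['frame'])
Rm=R.from_quat(st['tool_rot']).as_matrix()
for dz in(0,-10,-20,-30):
  print(dz,[w2pix(p,st['eef_pos']+Rm@[dx,dy,dz],st)[0].round() for dx in (16,-16) for dy in(36.5,-36.5)])
print(st['eef_pos'])
E
```

```text
0 [array([391., 246.]), array([247., 246.]), array([388., 303.]), array([250., 303.])]
-10 [array([394., 252.]), array([244., 252.]), array([391., 312.]), array([247., 312.])]
-20 [array([398., 259.]), array([240., 259.]), array([394., 321.]), array([243., 321.])]
-30 [array([402., 267.]), array([236., 267.]), array([398., 332.]), array([240., 332.])]
[ 376.04269795 -256.00085301    9.38216633]
```

View pics/w2.png

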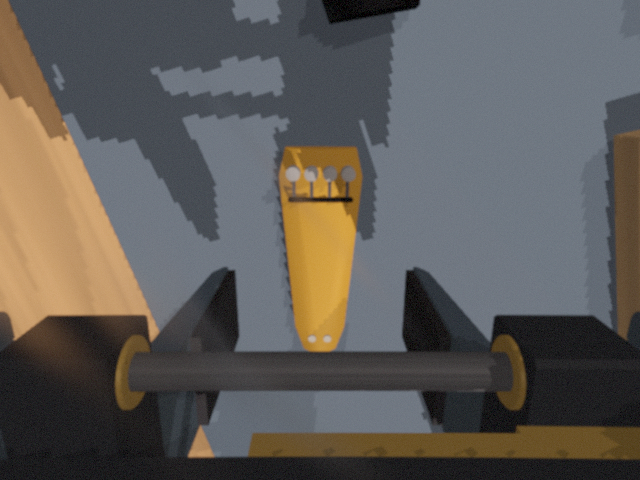

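Emit:
{"method": "step_arm", "body": {"series": "0 0 -40 0; 0 0 -40 0; 0 0 0 0; 0 0 0 0; 0 0 0 0; 0 0 0 0; 0 0 0 0; 0 0 0 0", "hand": 0.6}}

```text
clock: 5.0
eef_pos: [375.5, -255.4, 88.2]
tool_rot: [0.799, 0.602, -0.0, -0.001]
force: [-0.1, 0.6, 0.6]
grip_width: 36.9
```

```bash
python3 - <<'E'
from seg import *
st=monitor.read_state();p=camera('wrist');f=p['frame'].copy()
Rm=R.from_quat(st['tool_rot']).as_matrix();g=st['grip_width']/2
print(st['grip_width'],st['eef_pos'])
for dz,c in((0,(0,0,255)),(-10,(0,255,0)),(-20,(255,0,255)),(-30,(255,255,0))):
  for dx in (16,-16):
    for dy in(g,-g):
      cv2.circle(f,tuple(int(v) for v in w2pix(p,st['eef_pos']+Rm@[dx,dy,dz],st)[0]),2,c,-1)
cv2.imwrite('pics/w3.png',f)
p=camera('side');f=cv2.resize(p['frame'],None,fx=4,fy=4,interpolation=2)
for dz,c in((0,(0,0,255)),(-10,(0,255,0)),(-20,(255,0,255)),(-30,(255,255,0))):
  for dx in (16,-16):
    for dy in(g,-g):
      u=w2pix(p,st['eef_pos']+Rm@[dx,dy,dz])[0]*4;cv2.circle(f,tuple(int(v) for v in u),3,c,-1)
cv2.imwrite('pics/s3.png',f[800:1400,850:1650])
E
```

```text
36.88132603407112 [ 375.4533926  -255.35946583   88.22994953]
```

View pics/w3.png

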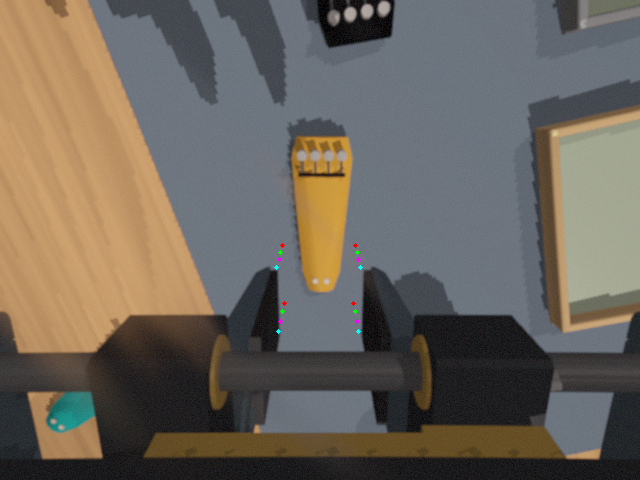

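View pics/s3.png

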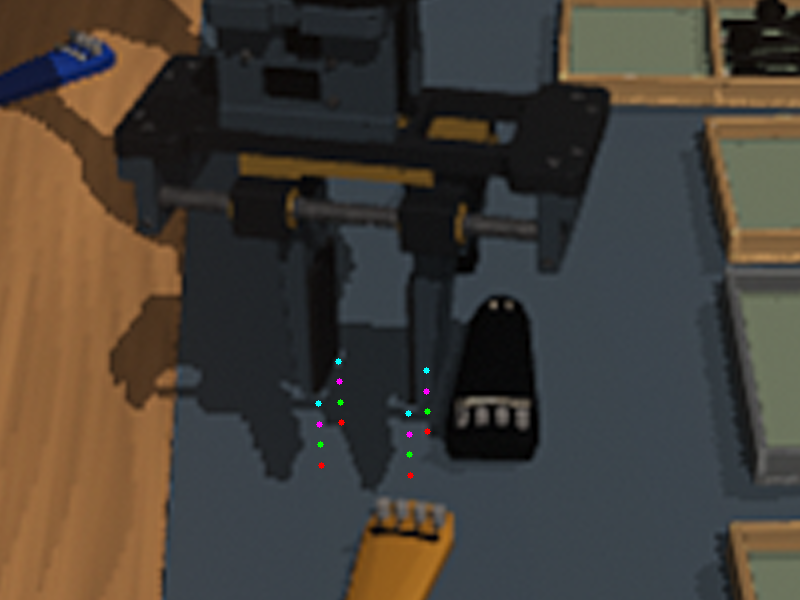

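The finger tips look about 28 mm short of the reported TCP in both the wrist and side views: wrist tip corners at (275,268) against an expected (282,246). I'll test this by descending with care.

Emit:
{"method": "step_arm", "body": {"series": "1.5 0 0 0; 1.5 0 20 0; 0 0 30 0; 0 0 20 0; 0 0 10 0; 0 0 4 0; 0 0 0 0", "hand": 0.3}}

```text
clock: 5.8
eef_pos: [376.6, -252.7, 4.8]
tool_rot: [0.799, 0.602, -0.0, -0.0]
force: [-0.2, -0.1, 0.5]
grip_width: 64.2
```

Emit:
{"method": "step_arm", "body": {"series": "0 0 0 0; 0 0 0 0; 0 0 0 0; 0 0 0 0; 0 0 0 0; 0 0 0 0; 0 0 0 0", "hand": 0.75}}

```text
clock: 6.5
eef_pos: [376.5, -252.7, 4.7]
tool_rot: [0.799, 0.602, -0.0, -0.0]
force: [-0.1, -0.4, -0.3]
grip_width: 23.0
```

Confirmed: they closed to 23 mm over a 33 mm piece without touching it. Reopen and lower further, watching force.

Emit:
{"method": "step_arm", "body": {"series": "0 0 0 0; 0 0 0 0; 0 0 0 0; 0 0 0 0; 0 0 0 0; 0 0 8 0; 0 0 4 0; 0 0 3 0; 0 0 2 0; 0 0 0 0", "hand": 0.3}}

```text
clock: 7.5
eef_pos: [376.4, -252.5, -12.6]
tool_rot: [0.799, 0.602, -0.0, -0.0]
force: [0.0, 0.2, 0.2]
grip_width: 63.8
```

```bash
cat > look.py <<'E'
from seg import *
import sys
n=sys.argv[1]
st=monitor.read_state();g=st['grip_width']/2;Rm=R.from_quat(st['tool_rot']).as_matrix()
print(st['grip_width'],st['eef_pos'].round(1),st['force'].round(2),round(st['clock'],2))
p=camera('side');u=w2pix(p,st['eef_pos'])[0];x,y=[int(v) for v in u]
cx=min(max(x,100),540);cy=min(max(y-20,75),405)
A=cv2.resize(p['frame'][cy-75:cy+75,cx-100:cx+100],None,fx=4,fy=4,interpolation=2)
cv2.imwrite(f'pics/{n}s.png',A)
if len(sys.argv)>2:
    p=camera('wrist');cv2.imwrite(f'pics/{n}w.png',p['frame'])
E
python3 look.py a w
```

```text
63.79703782483452 [ 376.4 -252.5  -12.6] [0.03 0.17 0.18] 7.5
```

View pics/as.png

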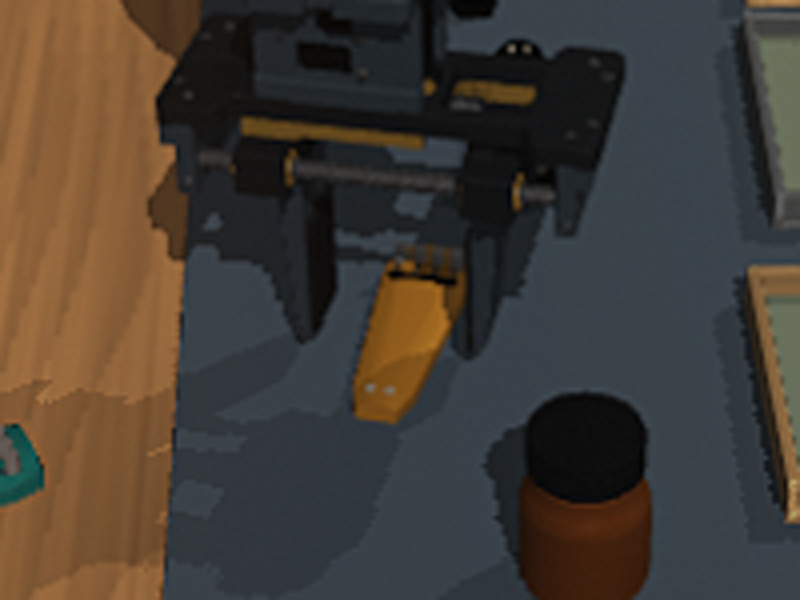

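Fingers straddle the piece at about mid-length, tips (305,340) and (468,355), still a little above the mat. Lower further.

Emit:
{"method": "step_arm", "body": {"series": "0 0 3 0; 0 0 3 0; 0 0 2 0; 0 0 0 0"}}

```text
clock: 8.0
eef_pos: [376.4, -252.6, -20.6]
tool_rot: [0.799, 0.602, -0.0, -0.0]
force: [-0.1, 0.7, 0.4]
grip_width: 63.6
```

Emit:
{"method": "step_arm", "body": {"series": "0 0 1.5 0; 0 0 0 0; 0 0 1.5 0; 0 0 0 0"}}

```text
clock: 8.4
eef_pos: [376.5, -252.6, -23.4]
tool_rot: [0.799, 0.602, -0.0, -0.0]
force: [-0.7, -0.3, 0.9]
grip_width: 63.9
```

Emit:
{"method": "step_arm", "body": {"series": "0 0 1 0; 0 0 0 0; 0 0 1 0; 0 0 0 0"}}

```text
clock: 8.8
eef_pos: [376.5, -252.7, -25.4]
tool_rot: [0.799, 0.602, -0.0, -0.0]
force: [0.3, 0.5, 0.8]
grip_width: 63.9
```

```bash
python3 look.py b w
```

```text
63.93050881332402 [ 376.5 -252.7  -25.4] [0.32 0.52 0.8 ] 8.8
```

View pics/bs.png

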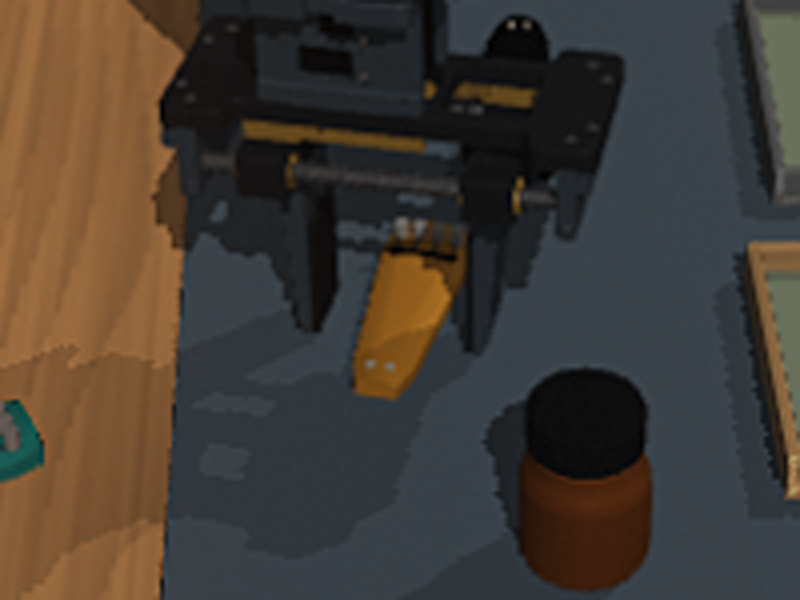

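View pics/bw.png

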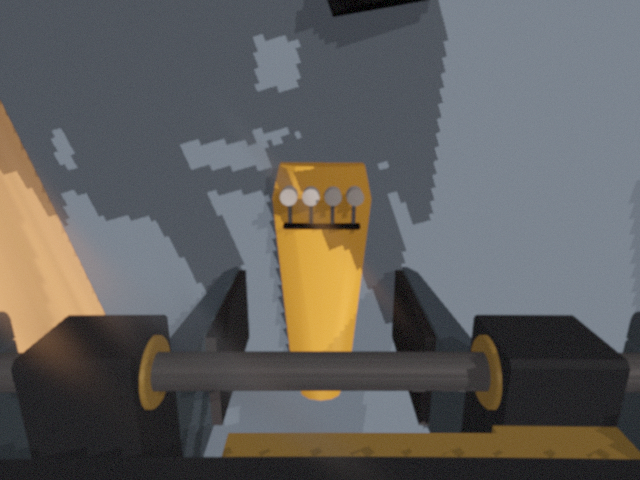

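Tips now beside the piece, with the piece at columns 275–370 between fingers at 240 and 400. Close.

Emit:
{"method": "step_arm", "body": {"series": "0 0 0 0; 0 0 0 0; 0 0 0 0; 0 0 0 0; 0 0 0 0; 0 0 0 0; 0 0 0 0", "hand": 1}}

```text
clock: 9.6
eef_pos: [376.5, -252.7, -25.3]
tool_rot: [0.799, 0.602, -0.0, 0.0]
force: [0.1, -0.0, -0.1]
grip_width: 32.9
```

Emit:
{"method": "step_arm", "body": {"series": "0 0 -2 0; 0 0 -4 0; 0 0 -6 0; 0 0 -10 0; 0 0 -15 0; 0 0 -15 0; 0 0 0 0"}}

```text
clock: 10.3
eef_pos: [377.4, -253.4, 28.8]
tool_rot: [0.799, 0.602, 0.0, 0.002]
force: [0.2, 0.1, -0.9]
grip_width: 32.4
```

```bash
python3 look.py c w; python3 -c "
from seg import *
plan(578.4,-306.5,30,1.512)"
```

```text
32.37244654295227 [ 377.4 -253.4   28.8] [ 0.2   0.14 -0.93] 10.3
t 10.4 pos [ 376.8 -252.9   27.2] psi 1.292 w 32.7 q6 -0.44 F [-0.4  0.2  0.2]
spin -0.22 then tool dx,dy,dz [-41.6 204.4  -2.8]
```

View pics/cs.png

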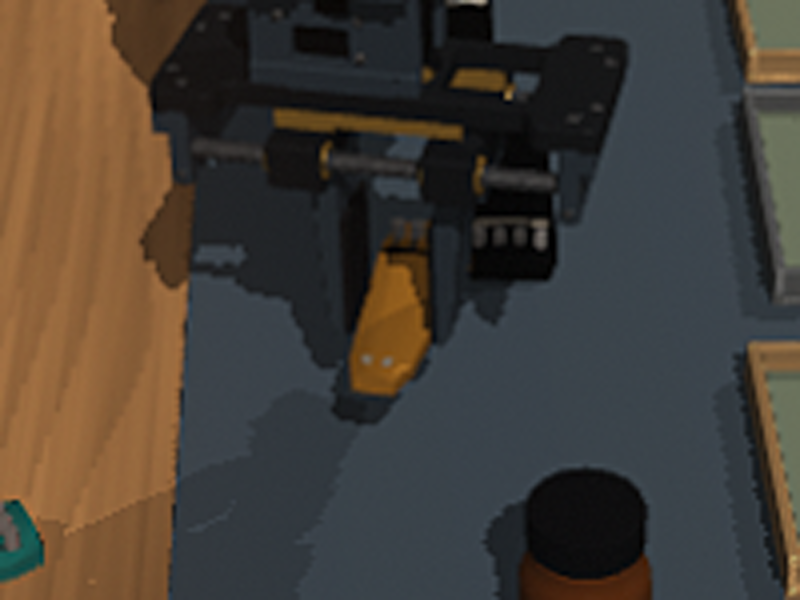

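View pics/cw.png

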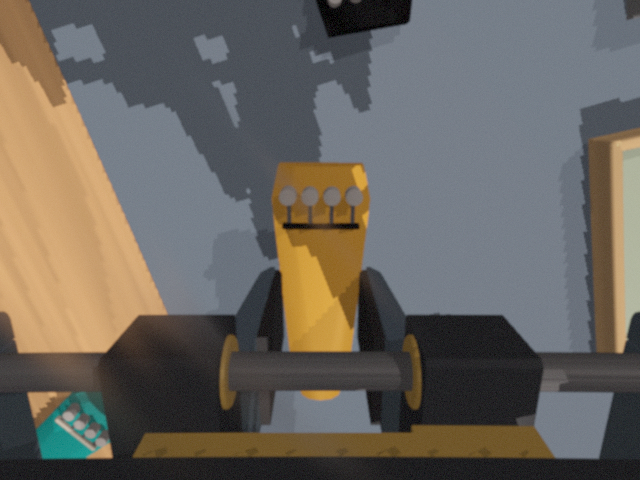

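Emit:
{"method": "step_arm", "body": {"series": "0 0 -15 -0.11; 0 0 -10 -0.11; 0 0 0 0; -6 25 0 0; -6 30 0 0; -6 30 0 0; -6 30 0 0; -6 30 0 0; -6 30 0 0; -6 25 0 0; 0 0 0 0; 0 0 0 0"}}

```text
clock: 11.6
eef_pos: [573.0, -305.9, 50.2]
tool_rot: [0.728, 0.685, -0.0, -0.001]
force: [-0.6, -0.7, -0.6]
grip_width: 32.5
```

```bash
python3 look.py d w; python3 -c "
from seg import *
plan(578.8,-312,-18,1.512)
st=monitor.read_state();p=camera('wrist')
for c,s,mm in comps(masks(p['frame'])['flo'],3000,200000):
    cnt=max(cv2.findContours(mm.astype(np.uint8),0,1)[0],key=len)
    w=pix2w(p,cnt.reshape(-1,2),6,st)[:,:2].astype(np.float32)
    print(c.round(),cv2.minAreaRect(w))
p=camera('top');cv2.imwrite('pics/dt.png',p['frame'])
"
```

```text
32.537500953361324 [ 573.  -305.9   50.2] [-0.61 -0.71 -0.62] 11.6
t 11.7 pos [ 572.4 -305.8   50.9] psi 1.51 w 32.6 q6 -0.52 F [ 0.1  0.9 -0.6]
spin -0.002 then tool dx,dy,dz [-5.8  6.8 68.9]
[378. 193.] ((598.2205810546875, -287.20513916015625), (95.11493682861328, 48.188926696777344), 86.6646728515625)
[476. 159.] ((669.0142822265625, -258.32977294921875), (29.448671340942383, 68.89176177978516), 87.13845825195312)
```

View pics/dw.png

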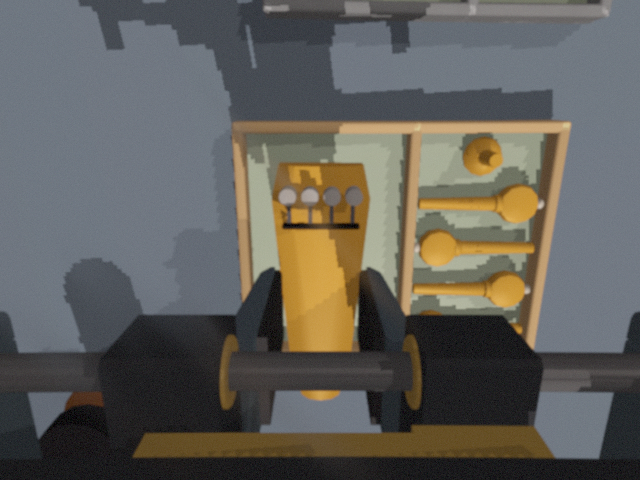

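View pics/ds.png

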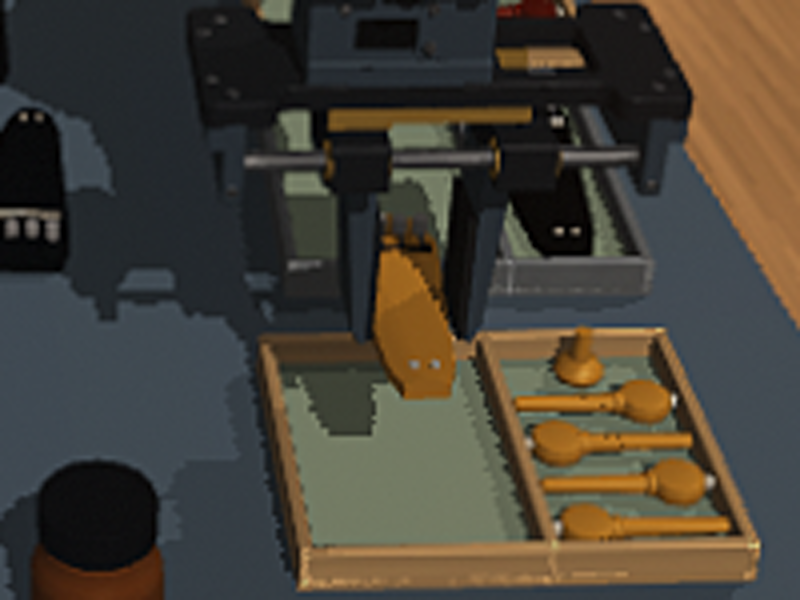

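```bash
python3 -c "
from seg import *
st=monitor.read_state();p=camera('wrist')
w=pix2w(p,[[233,123],[570,123],[412,133]],18,st)[:,:2];print(w.round(1))
d=w[1]-w[0];L=np.linalg.norm(d);d/=L;n=np.array([d[1],-d[0]]);print(L,np.arctan2(-n[1],-n[0]))
print('centre',w[0]+d*51+n*72, 'alt',w[1]-d*129+n*72)
"
```

```text
[[ 530.7 -228.8]
 [ 711.7 -240. ]
 [ 627.4 -239.8]]
181.32454735785697 1.5089798050597631
centre [ 577.17286973 -303.81027011] alt [ 578.49488716 -303.89209688]
```

Emit:
{"method": "step_arm", "body": {"series": "-2.5 2.7 5 0; -2.5 2.7 5 0; 0 0 15 0; 0 0 15 0; 0 0 12 0; 0 0 8 0; 0 0 5 0; 0 0 3 0; 0 0 0 0"}}

```text
clock: 12.75
eef_pos: [578.8, -311.7, -16.4]
tool_rot: [0.728, 0.686, 0.0, -0.0]
force: [0.5, 0.0, -0.3]
grip_width: 32.6
```

```bash
python3 look.py e; python3 -c "
from seg import *
plan(577.6,-311,-18.5,1.512)"
```

```text
32.62046983707837 [ 578.8 -311.7  -16.4] [ 0.45  0.01 -0.32] 12.75
t 12.8 pos [ 579.  -311.8  -16.1] psi 1.512 w 32.3 q6 -0.53 F [-0.2 -0.9  0.4]
spin -0.0 then tool dx,dy,dz [ 0.7 -1.4  2.4]
```

View pics/es.png

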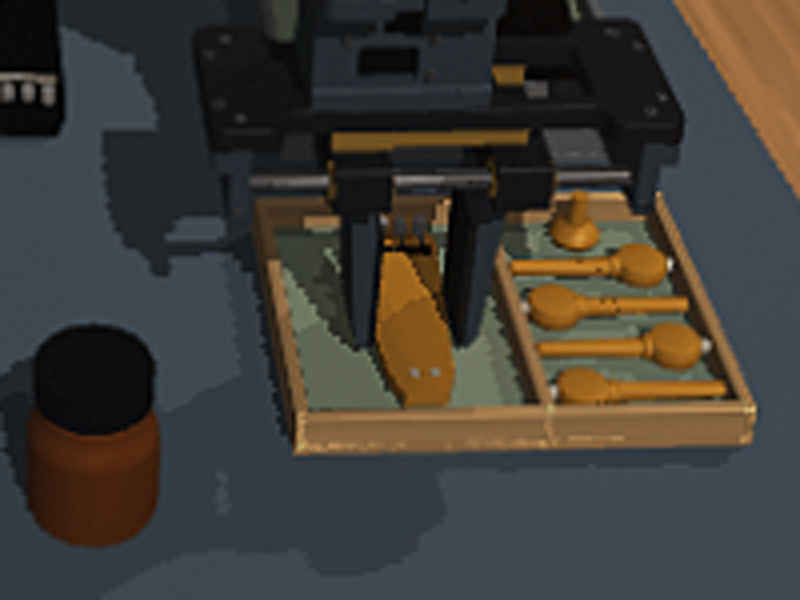

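Emit:
{"method": "step_arm", "body": {"series": "0 0 1.5 0; 0 0 0.8 0; 0 0 0 0; 0 0 0 0"}}

```text
clock: 13.2
eef_pos: [578.8, -311.8, -18.5]
tool_rot: [0.728, 0.686, 0.0, 0.0]
force: [-0.1, 0.2, 0.9]
grip_width: 32.8
```

Emit:
{"method": "step_arm", "body": {"series": "0 0 0 0; 0 0 0 0; 0 0 0 0; 0 0 -3 0; 0 0 -10 0; 0 0 -20 0; 0 0 -35 0; 0 0 -35 0; 0 0 0 0", "hand": 0.47}}

```text
clock: 14.1
eef_pos: [581.3, -313.3, 90.1]
tool_rot: [0.728, 0.686, 0.001, 0.004]
force: [-0.1, 0.9, -0.9]
grip_width: 48.3
```

```bash
python3 look.py f w; python3 -c "
from seg import *
st=monitor.read_state();p=camera('wrist')
for o in pieces(p,st,zpl=14,a0=1500,a1=60000):print(*o)
plan(438,-80,60,1.442)"
```

```text
48.33350615577737 [ 581.3 -313.3   90.1] [-0.08  0.86 -0.9 ] 14.1
yel [319. 215.] [ 579.9 -305.2] 110.2 [27.2 39.5] 1.501
yel [461. 182.] [ 665.3 -281.5] 67.2 [21.7  5.9] 3.081
blk [252. 318.] [ 527.9 -368.1] 65.9 [24.3 10.2] 1.375
blk [484. 370.] [ 686.5 -421.6] 184.8 [84.1 98.5] 2.766
blk [236. 427.] [ 575. -478.] 512.1 [108.  158.8] 2.972
t 14.25 pos [ 578.6 -311.6   84.7] psi 1.512 w 48.4 q6 -0.53 F [-0.8  0.7 -0.1]
spin 0.07 then tool dx,dy,dz [ 211.6 -169.2   24.7]
```

View pics/fw.png

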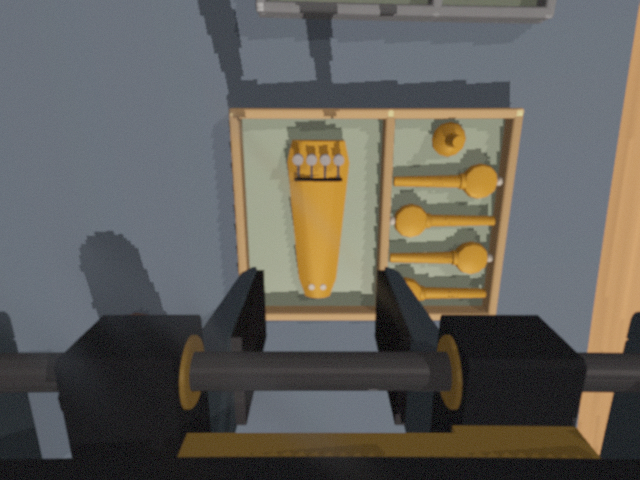

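Boxwood lies centred in its tray, at world (580,-305) against a centre of (578,-305). Next, the viola.

Emit:
{"method": "step_arm", "body": {"series": "0 0 0 0.07; 27 -21 0 0; 27 -21 0 0; 27 -21 0 0; 27 -21 0 0; 27 -21 0 0; 27 -21 0 0; 27 -21 0 0; 27 -21 0 0; 0 0 0 0; 0 0 0 0", "hand": 0.25}}

```text
clock: 15.35
eef_pos: [439.5, -75.4, 84.0]
tool_rot: [0.751, 0.661, -0.0, -0.0]
force: [0.9, -0.9, 0.1]
grip_width: 68.6
```

```bash
python3 look.py g w; python3 -c "
from seg import *
st=monitor.read_state();p=camera('wrist')
for o in pieces(p,st,zpl=8,a0=1500,a1=60000):print(*o)
plan(439.3,-74.4,-25.4,1.442)"
```

```text
68.60225265409159 [439.5 -75.4  84. ] [ 0.87 -0.89  0.1 ] 15.35
yel [478. 442.] [ 545.8 -267.1] 224.3 [27.3 20.3] 3.029
blk [270.  30.] [427.6  51.7] 43.5 [22.5 28.9] 1.761
blk [319. 231.] [440.  -80.3] 139.3 [43.7 30.7] 1.435
blk [229. 313.] [ 367.8 -127.2] 64.0 [18.6 11.5] 1.363
blk [417. 320.] [ 501.8 -147.2] 71.7 [32.2 13.5] 1.767
blk [560. 375.] [ 606. -212.] 149.1 [ 71.1 110.5] 2.651
blk [196. 437.] [ 420.5 -261.1] 517.1 [ 39.6 158. ] 2.867
t 15.5 pos [440.5 -76.6  84.2] psi 1.441 w 68.6 q6 -0.18 F [ 0.4 -0.4 -0.5]
spin -0.001 then tool dx,dy,dz [  2.   -1.5 109.6]
```

View pics/gw.png

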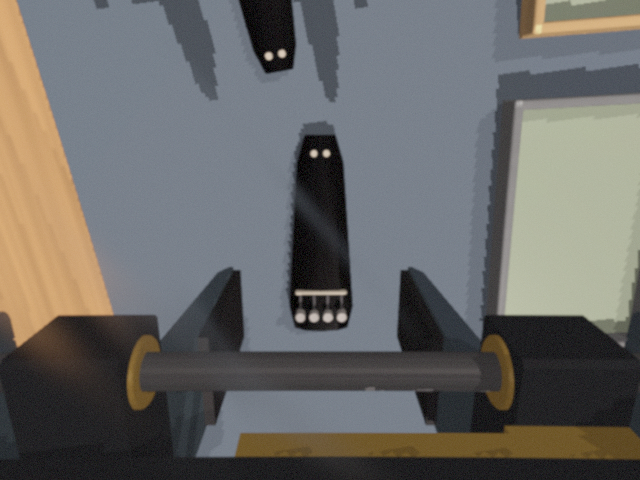

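Viola in view, centred between the fingers (319,231), narrow end up. Descend and grip.

Emit:
{"method": "step_arm", "body": {"series": "1.5 -0.5 25 0; 0 0 30 0; 0 0 25 0; 0 0 14 0; 0 0 8 0; 0 0 4 0; 0 0 2 0; 0 0 1.5 0; 0 0 0 0; 0 0 0 0"}}

```text
clock: 16.5
eef_pos: [440.0, -74.4, -24.7]
tool_rot: [0.751, 0.66, 0.0, 0.0]
force: [-0.1, -0.1, 0.2]
grip_width: 68.5
```

Emit:
{"method": "step_arm", "body": {"series": "0 0 0 0; 0 0 0 0; 0 0 0 0; 0 0 0 0; 0 0 0 0; 0 0 0 0; 0 0 0 0", "hand": 1}}

```text
clock: 17.2
eef_pos: [439.7, -74.4, -25.0]
tool_rot: [0.751, 0.66, 0.0, 0.0]
force: [-1.0, 0.7, 2.8]
grip_width: 37.5
```

Emit:
{"method": "step_arm", "body": {"series": "0 0 -2 0; 0 0 -4 0; 0 0 -8 0; 0 0 -15 0; 0 0 -25 0; 0 0 -20 0; 0 0 0 0; 0 0 0 0"}}

```text
clock: 18.0
eef_pos: [440.0, -74.4, 49.4]
tool_rot: [0.751, 0.66, 0.0, 0.001]
force: [0.4, -0.8, 0.1]
grip_width: 37.7
```

```bash
python3 look.py i w; python3 -c "
from seg import *
plan(611.8,-89.5,50,1.491)"
```

```text
37.72366409200269 [440.  -74.4  49.4] [ 0.4  -0.77  0.07] 18.0
t 18.1 pos [439.3 -74.3  48.6] psi 1.442 w 37.7 q6 -0.17 F [ 0.1 -0.8 -0.8]
spin -0.049 then tool dx,dy,dz [ -1.5 173.2  -1.4]
```

View pics/is.png

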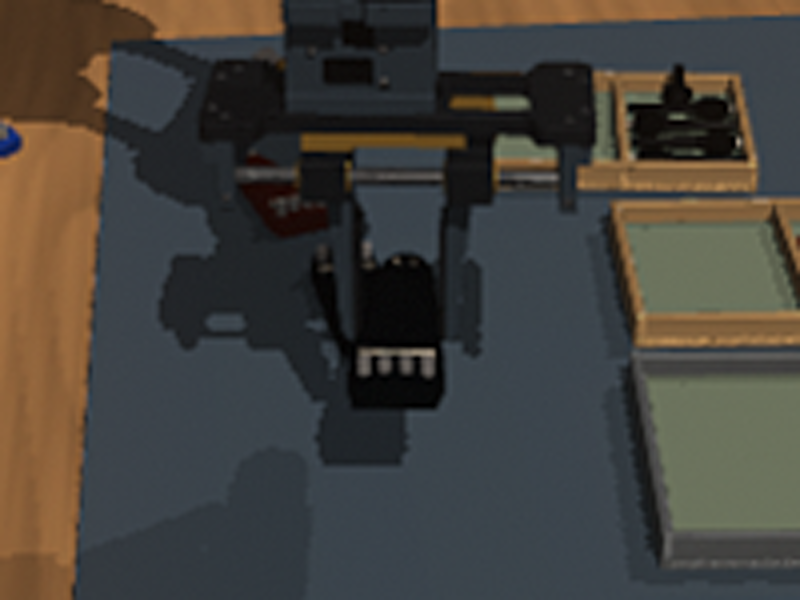

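View pics/iw.png

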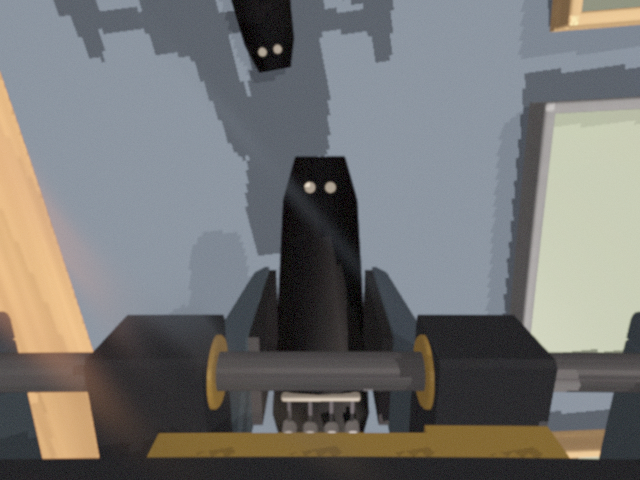

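Emit:
{"method": "step_arm", "body": {"series": "0 0 0 -0.05; -1.5 20 0 0; 0 28 0 0; 0 28 0 0; 0 28 0 0; 0 28 0 0; 0 24 0 0; 0 17 0 0; 0 0 0 0; 0 0 0 0"}}

```text
clock: 19.1
eef_pos: [611.0, -89.3, 47.8]
tool_rot: [0.734, 0.679, -0.001, -0.001]
force: [-1.4, 0.7, -0.6]
grip_width: 37.6
```

```bash
python3 look.py j w; python3 -c "
from seg import *
plan(611.8,-89.5,-18,1.491)"
```

```text
37.61553637403467 [611.  -89.3  47.8] [-1.44  0.67 -0.57] 19.1
t 19.2 pos [610.7 -89.3  48.3] psi 1.492 w 37.5 q6 -0.16 F [-1.  -0.3 -1.3]
spin 0.001 then tool dx,dy,dz [-0.1  1.1 66.3]
```

View pics/jw.png

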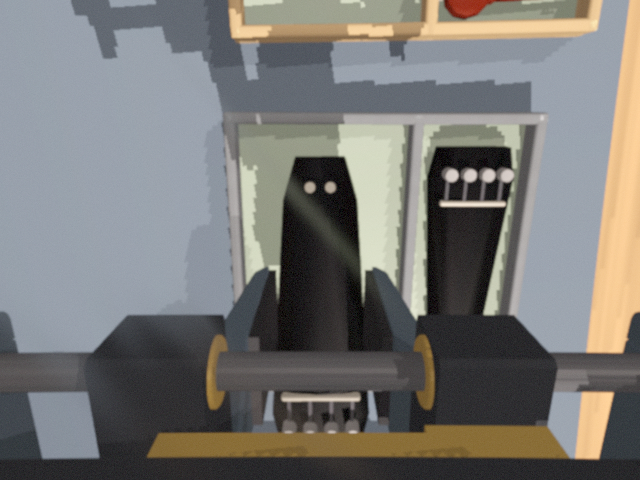

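```bash
python3 -c "
from seg import *
st=monitor.read_state();p=camera('wrist')
w=pix2w(p,[[223,114],[547,115]],18,st)[:,:2];print(w.round(1))
d=w[1]-w[0];L=np.linalg.norm(d);d/=L;n=np.array([d[1],-d[0]]);print(L,np.arctan2(-n[1],-n[0]))
print('centre',w[0]+d*(53)+n*86,w[1]-d*(170-53)+n*86)
"
```

```text
[[566.2  -6.2]
 [736.8 -20.4]]
171.19445173365668 1.487433463324375
centre [611.8493057  -96.30422917] [613.03960949 -96.4036868 ]
```

Emit:
{"method": "step_arm", "body": {"series": "0 1 15 0; 0 0 15 0; 0 0 15 0; 0 0 10 0; 0 0 6 0; 0 0 3 0; 0 0 1 0; 0 0 0 0; 0 0 0 0"}}

```text
clock: 20.15
eef_pos: [613.3, -89.6, -15.6]
tool_rot: [0.734, 0.679, 0.0, 0.0]
force: [-0.4, 0.1, -0.3]
grip_width: 37.7
```

```bash
python3 look.py k; python3 -c "
from seg import *
plan(611.8,-89.5,-18.5,1.491)"
```

```text
37.66833117440244 [613.3 -89.6 -15.6] [-0.41  0.07 -0.31] 20.15
t 20.2 pos [613.3 -89.6 -15.6] psi 1.492 w 37.4 q6 -0.16 F [-0.6 -0.3 -0.1]
spin 0.001 then tool dx,dy,dz [ 0.  -1.5  2.9]
```

View pics/ks.png

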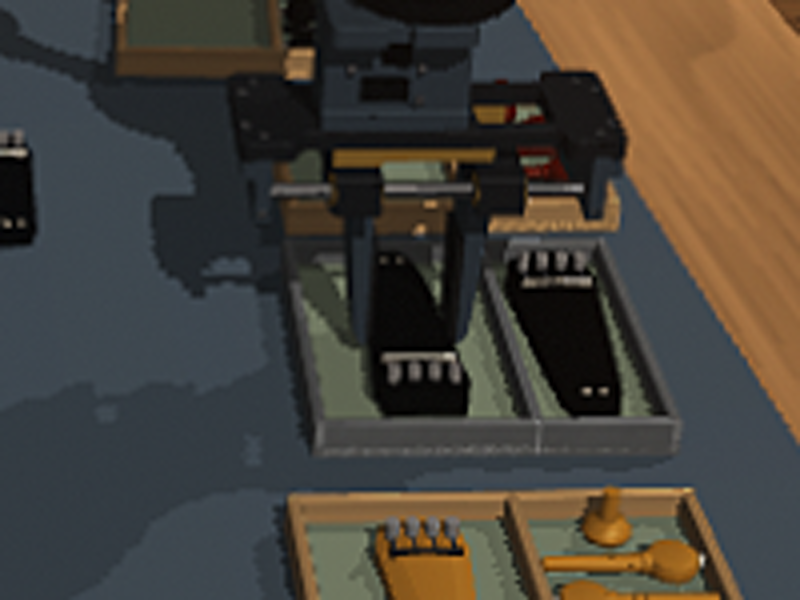

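Viola is in the compartment, just above the floor. Lower, open partly, back up.

Emit:
{"method": "step_arm", "body": {"series": "0 0 1.5 0; 0 0 1.3 0; 0 0 0 0; 0 0 0 0"}}

```text
clock: 20.6
eef_pos: [612.9, -89.5, -18.9]
tool_rot: [0.734, 0.679, -0.0, -0.0]
force: [0.4, 0.2, -1.1]
grip_width: 37.5
```

Emit:
{"method": "step_arm", "body": {"series": "0 0 0 0; 0 0 0 0; 0 0 0 0; 0 0 -3 0; 0 0 -10 0; 0 0 -20 0; 0 0 -35 0; 0 0 -35 0; 0 0 0 0; 0 0 0 0", "hand": 0.42}}

```text
clock: 21.6
eef_pos: [613.5, -89.7, 85.5]
tool_rot: [0.734, 0.679, 0.001, 0.001]
force: [0.2, -0.7, 0.3]
grip_width: 52.7
```

```bash
python3 look.py l w; python3 -c "
from seg import *
st=monitor.read_state();p=camera('wrist')
for o in pieces(p,st,zpl=14,a0=1500,a1=60000):print(*o)
plan(425,78,85,1.63)"
```

```text
52.680876055187994 [613.5 -89.7  85.5] [ 0.19 -0.7   0.3 ] 21.6
red [474.  10.] [717.5  39. ] 68.2 [ 7.3 16.2] 3.135
yel [402. 443.] [ 663.4 -264.4] 325.2 [28.4 22.2] 3.077
blk [325. 181.] [620.7 -60.3] 71.9 [ 9.9 28.9] 1.797
blk [492. 320.] [ 725.8 -152.4] 255.1 [126.9  68.9] 2.015
blk [317. 270.] [ 609.3 -115.3] 88.9 [45.9 19.1] 1.853
blk [396. 321.] [ 661.5 -151.4] 66.7 [26.5 10.1] 1.717
blk [246. 318.] [ 556.5 -142.4] 63.0 [24.2  9.9] 1.336
blk [137. 425.] [ 493.9 -246.1] 267.9 [ 31.4 164.2] 2.772
blk [501. 469.] [ 742.6 -295.5] 218.8 [21.4 20.9] 3.07
t 21.75 pos [612.3 -89.4  83.3] psi 1.492 w 53.0 q6 -0.16 F [ 0.5 -0.5 -0.5]
spin -0.138 then tool dx,dy,dz [ 178.2 -177.1   -1.7]
```

View pics/lw.png

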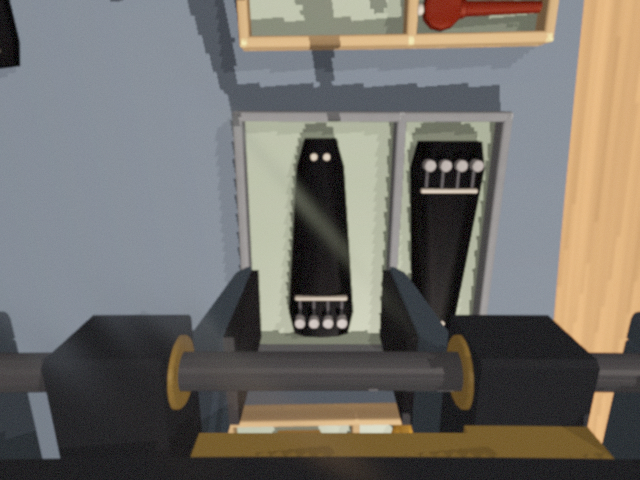

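Viola lies flat and central, spanning rows 140–335 in its compartment. Next, the ebony.

Emit:
{"method": "step_arm", "body": {"series": "0 0 0 -0.138; 22 -22 0 0; 22 -22 0 0; 22 -22 0 0; 22 -22 0 0; 22 -22 0 0; 22 -22 0 0; 22 -22 0 0; 23 -23 0 0; 0 0 0 0; 0 0 0 0", "hand": 0.25}}

```text
clock: 22.85
eef_pos: [425.4, 77.0, 83.8]
tool_rot: [0.686, 0.728, -0.0, -0.0]
force: [0.8, -0.7, 0.2]
grip_width: 68.5
```

```bash
python3 look.py m w; python3 -c "
from seg import *
st=monitor.read_state();p=camera('wrist')
for o in pieces(p,st,zpl=8,a0=1500,a1=60000):print(*o)
plan(425.3,77.3,-25.2,1.63)"
```

```text
68.45408428606639 [425.4  77.   83.8] [ 0.77 -0.67  0.21] 22.85
red [285.  31.] [398.1 201.3] 52.7 [34.1 21.3] 2.459
blk [325. 183.] [430.  105.4] 73.1 [13.4 38.8] 1.864
blk [316. 255.] [424.1  62.4] 68.1 [25.8 11.6] 1.886
blk [229. 314.] [364.5  12.9] 64.2 [20.8 12.9] 1.529
blk [417. 321.] [500.9  16.9] 74.9 [36.3 14.2] 1.978
blk [191. 435.] [ 441.6 -108.1] 516.5 [ 39.8 157.9] 3.052
blk [552. 378.] [594.6 -31.3] 174.1 [72.6 94.1] 0.127
t 23.0 pos [426.6  76.3  83.9] psi 1.629 w 68.4 q6 -0.02 F [ 0.4 -0.4 -0.6]
spin -0.001 then tool dx,dy,dz [  1.1  -1.2 109.1]
```

View pics/mw.png

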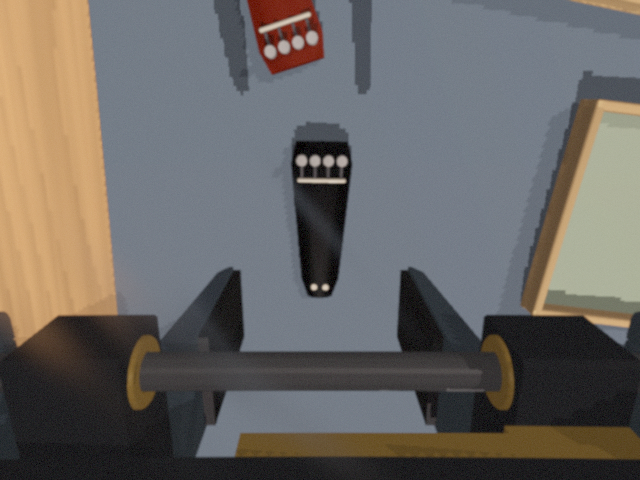

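Ebony centred at (321,220), upright in view. Descend and grip.

Emit:
{"method": "step_arm", "body": {"series": "1 -0.5 25 0; 0 0 30 0; 0 0 25 0; 0 0 14 0; 0 0 8 0; 0 0 4 0; 0 0 2 0; 0 0 1.5 0; 0 0 0 0; 0 0 0 0"}}

```text
clock: 24.0
eef_pos: [425.6, 77.7, -25.0]
tool_rot: [0.686, 0.728, 0.0, 0.0]
force: [1.0, -0.4, 0.4]
grip_width: 68.2
```

Emit:
{"method": "step_arm", "body": {"series": "0 0 0 0; 0 0 0 0; 0 0 0 0; 0 0 0 0; 0 0 0 0; 0 0 0 0; 0 0 0 0", "hand": 1}}

```text
clock: 24.7
eef_pos: [425.4, 77.7, -25.3]
tool_rot: [0.686, 0.728, 0.0, 0.0]
force: [0.3, -0.6, 1.2]
grip_width: 32.7
```

Emit:
{"method": "step_arm", "body": {"series": "0 0 -2 0; 0 0 -4 0; 0 0 -8 0; 0 0 -15 0; 0 0 -25 0; 0 0 -20 0; 0 0 0 0; 0 0 0 0"}}

```text
clock: 25.5
eef_pos: [425.6, 77.7, 49.1]
tool_rot: [0.686, 0.728, 0.001, 0.0]
force: [0.4, 0.8, -1.0]
grip_width: 32.3
```

```bash
python3 look.py n w; python3 -c "
from seg import *
p=camera('top')
for c,s,mm in comps(masks(p['frame'])['flo'],1300,5000):
    cnt=max(cv2.findContours(mm.astype(np.uint8),0,1)[0],key=len)
    print(c.round(),cv2.minAreaRect(pix2w(p,cnt.reshape(-1,2),6)[:,:2].astype(np.float32)))
plan(566.2,294,50,1.438)"
```

```text
32.27563836728878 [425.6  77.7  49.1] [ 0.39  0.77 -0.95] 25.5
[269. 139.] ((635.9160766601562, 98.89341735839844), (122.00355529785156, 79.28926086425781), 86.23489379882812)
[185. 170.] ((566.284423828125, 302.0415954589844), (121.15526580810547, 83.97542572021484), 82.66139221191406)
t 25.65 pos [424.8  77.6  48.1] psi 1.63 w 32.6 q6 -0.02 F [-0.5  0.7 -0.5]
spin 0.192 then tool dx,dy,dz [233.2 111.5  -1.9]
```

View pics/nw.png

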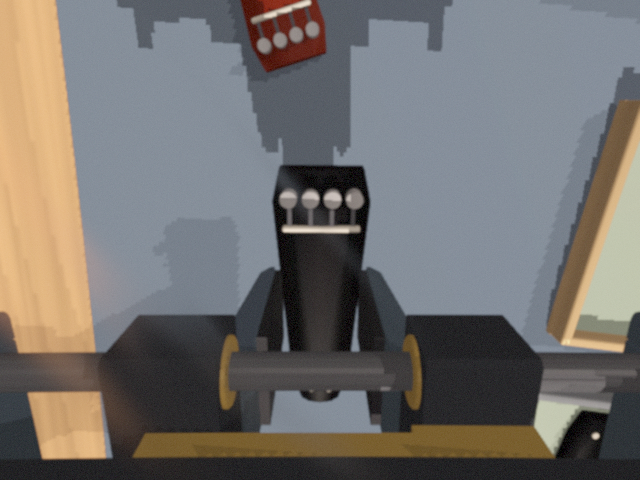

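View pics/ns.png

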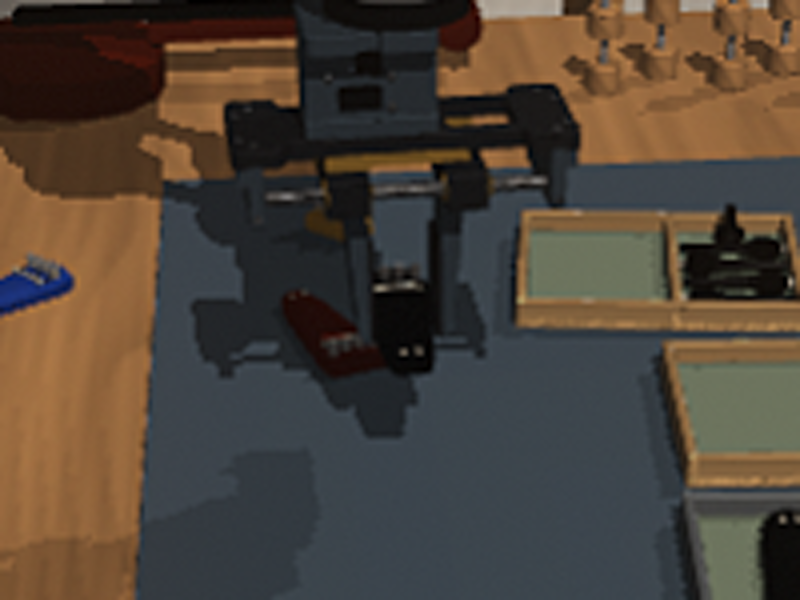

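Held level. Move to the ebony tray.

Emit:
{"method": "step_arm", "body": {"series": "0 0 0 0.095; 0 0 0 0.095; 29 14 0 0; 29 14 0 0; 29 14 0 0; 29 14 0 0; 29 14 0 0; 29 14 0 0; 29 14 0 0; 30 14 0 0; 0 0 0 0; 0 0 0 0"}}

```text
clock: 26.85
eef_pos: [566.1, 294.1, 47.3]
tool_rot: [0.752, 0.66, -0.001, -0.0]
force: [-0.7, -0.5, -0.8]
grip_width: 32.8
```

```bash
python3 look.py o w; python3 -c "
from seg import *
plan(565.4,295,-18.5,1.440)"
```

```text
32.79941031572721 [566.1 294.1  47.3] [-0.7  -0.46 -0.79] 26.85
t 26.95 pos [565.8 293.2  47.8] psi 1.44 w 32.7 q6 0.52 F [-1.1  1.  -0.2]
spin -0.0 then tool dx,dy,dz [ 1.8 -0.6 66.3]
```

View pics/ow.png

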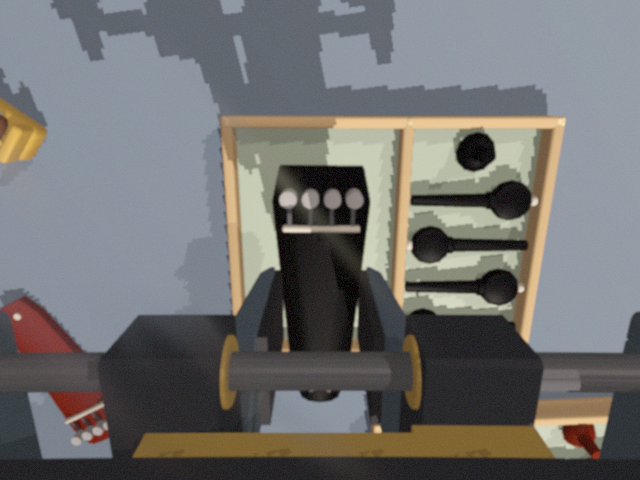

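```bash
python3 -c "
from seg import *
st=monitor.read_state();p=camera('wrist')
w=pix2w(p,[[221,117],[565,119]],18,st)[:,:2]
d=w[1]-w[0];L=np.linalg.norm(d);d/=L;n=np.array([d[1],-d[0]]);print(L,np.arctan2(-n[1],-n[0]))
print('centre',w[0]+d*(51)+n*72,w[1]-d*(180-51)+n*72)
"
```

```text
181.60742512212593 1.4324161310740258
centre [565.03069795 298.76815367] [566.62275726 298.5464271 ]
```

Emit:
{"method": "step_arm", "body": {"series": "1 0 15 0; 0 0 15 0; 0 0 15 0; 0 0 10 0; 0 0 6 0; 0 0 3 0; 0 0 1 0; 0 0 0 0; 0 0 0 0"}}

```text
clock: 27.9
eef_pos: [567.3, 295.2, -15.9]
tool_rot: [0.752, 0.659, 0.0, 0.0]
force: [0.0, -0.0, -0.4]
grip_width: 32.4
```

```bash
python3 look.py q; python3 -c "
from seg import *
plan(565.4,295,-18.7,1.440)"
```

```text
32.37264123238736 [567.3 295.2 -15.9] [ 0.01 -0.05 -0.44] 27.9
t 27.95 pos [567.2 295.2 -15.9] psi 1.44 w 32.6 q6 0.52 F [-0.2 -0.6 -0.6]
spin -0.0 then tool dx,dy,dz [-0.4 -1.8  2.8]
```

View pics/qs.png

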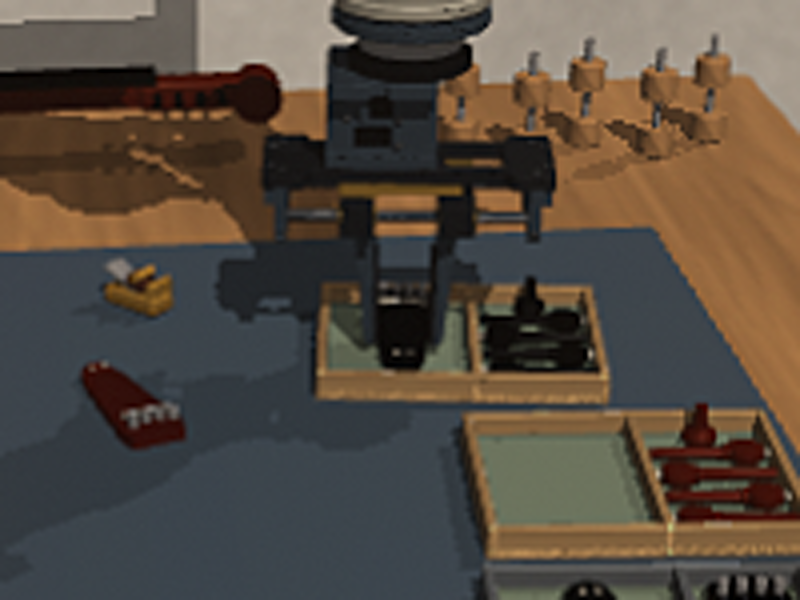

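Inside the compartment. Lower, release, back up.

Emit:
{"method": "step_arm", "body": {"series": "0 0 1.5 0; 0 0 1.3 0; 0 0 0 0; 0 0 0 0"}}

```text
clock: 28.35
eef_pos: [566.9, 295.0, -19.2]
tool_rot: [0.752, 0.659, -0.0, -0.0]
force: [-0.1, 0.2, -0.0]
grip_width: 32.9
```

Emit:
{"method": "step_arm", "body": {"series": "0 0 0 0; 0 0 0 0; 0 0 0 0; 0 0 -3 0; 0 0 -10 0; 0 0 -20 0; 0 0 -35 0; 0 0 -35 0; 0 0 0 0; 0 0 0 0", "hand": 0.47}}

```text
clock: 29.35
eef_pos: [567.5, 295.3, 85.2]
tool_rot: [0.752, 0.659, 0.001, 0.0]
force: [-0.0, -0.9, -1.4]
grip_width: 48.3
```

```bash
python3 look.py r w; python3 -c "
from seg import *
p=camera('top')
for o in pieces(p,roi=lambda c:60<c[1]<290 and 100<c[0]<530):print(*o)
plan(388.9,225.7,85,1.914)"
```

```text
48.30225437696429 [567.5 295.3  85.2] [-0.04 -0.93 -1.43] 29.35
yel [439. 160.] [ 580.6 -307.9] 107.0 [25.4 35.5] 1.5
blk [353. 115.] [ 694.3 -103.3] 133.0 [30.1 43.5] 1.502
blk [352. 148.] [612.6 -96.2] 134.6 [42.4 30.4] 1.477
blk [487. 214.] [ 447.7 -413.9] 48.9 [34.1 36.1] 2.109
t 29.5 pos [566.3 294.7  83. ] psi 1.44 w 48.7 q6 0.52 F [-0.8 -0.1 -0.5]
spin -0.474 then tool dx,dy,dz [  -5.3 -190.2   -2. ]
```

View pics/rw.png

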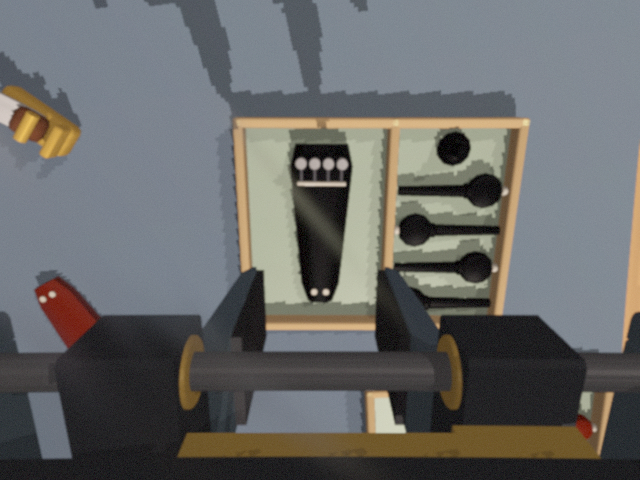

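Ebony done. Rosewood has its wide end towards -y, so grip 6 mm towards +y of the middle.

Emit:
{"method": "step_arm", "body": {"series": "0 0 0 -0.12; 0 0 0 -0.12; 0 0 0 -0.12; 0 0 0 -0.114; 1 -25 0 0; 1 -32 0 0; 1 -33 0 0; 1 -33 0 0; 1 -33 0 0; 1.5 -34 0 0; 0 0 0 0; 0 0 0 0", "hand": 0.25}}

```text
clock: 30.7
eef_pos: [385.3, 237.1, 83.5]
tool_rot: [0.576, 0.817, -0.0, -0.0]
force: [0.2, 0.3, 0.1]
grip_width: 68.4
```

```bash
python3 look.py t w; python3 -c "
from seg import *
st=monitor.read_state();p=camera('wrist')
for o in pieces(p,st,zpl=8,a0=1500,a1=60000):
  if o[0]=='red':print(*o)
plan(384.7,237,-25.2,1.914)"
```

```text
68.39215816048203 [385.3 237.1  83.5] [0.16 0.26 0.15] 30.7
red [319. 237.] [388.8 231.5] 111.6 [38.8 26.9] 1.925
t 30.85 pos [386.8 237.6  83.6] psi 1.914 w 68.5 q6 0.08 F [-0.5 -0.1  0.4]
spin -0.0 then tool dx,dy,dz [  0.2  -2.1 108.8]
```

View pics/tw.png

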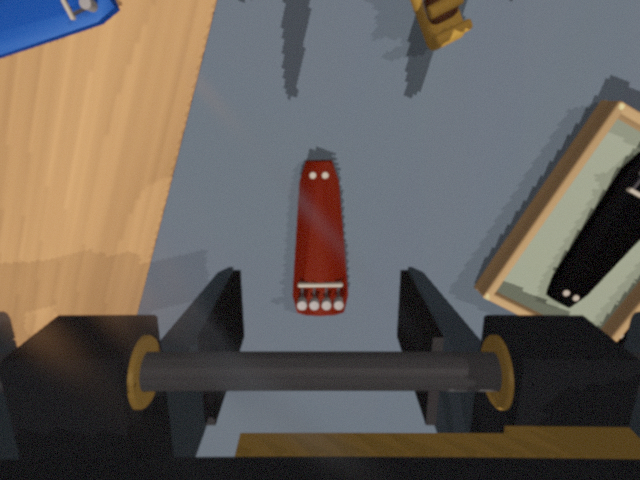

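Rosewood is centred between the fingers at (320,237). The plane is well clear at (440,20). Descend and grip.

Emit:
{"method": "step_arm", "body": {"series": "0 0 25 0; 0 0 30 0; 0 0 25 0; 0 0 14 0; 0 0 8 0; 0 0 4 0; 0 0 2 0; 0 0 1 0; 0 0 0 0; 0 0 0 0"}}

```text
clock: 31.85
eef_pos: [386.1, 237.4, -24.8]
tool_rot: [0.576, 0.817, 0.0, 0.0]
force: [-0.3, 0.0, 1.2]
grip_width: 68.3
```

Emit:
{"method": "step_arm", "body": {"series": "0 0 0 0; 0 0 0 0; 0 0 0 0; 0 0 0 0; 0 0 0 0; 0 0 0 0; 0 0 0 0", "hand": 1}}

```text
clock: 32.55
eef_pos: [385.8, 237.2, -25.2]
tool_rot: [0.576, 0.817, 0.0, 0.0]
force: [0.4, -0.2, 0.5]
grip_width: 32.5
```

Emit:
{"method": "step_arm", "body": {"series": "0 0 -2 0; 0 0 -4 0; 0 0 -8 0; 0 0 -15 0; 0 0 -25 0; 0 0 -20 0; 0 0 0 0; 0 0 0 0"}}

```text
clock: 33.35
eef_pos: [386.1, 237.4, 49.3]
tool_rot: [0.576, 0.817, 0.001, 0.0]
force: [-0.1, 0.4, -1.2]
grip_width: 33.1
```

```bash
python3 look.py u w; python3 -c "
from seg import *
plan(633.9,103.4,50,1.498)"
```

```text
33.08859933744583 [386.1 237.4  49.3] [-0.14  0.41 -1.17] 33.35
t 33.45 pos [385.4 237.1  48.4] psi 1.914 w 33.0 q6 0.08 F [ 0.5 -0.1 -0.7]
spin 0.416 then tool dx,dy,dz [-115.2  257.5   -1.6]
```

View pics/uw.png

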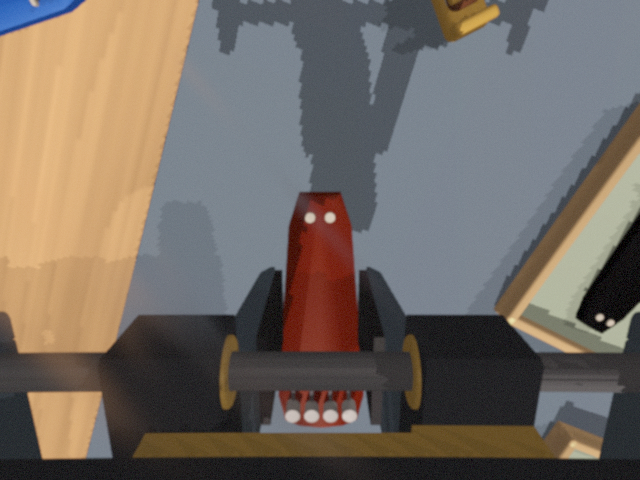

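View pics/us.png

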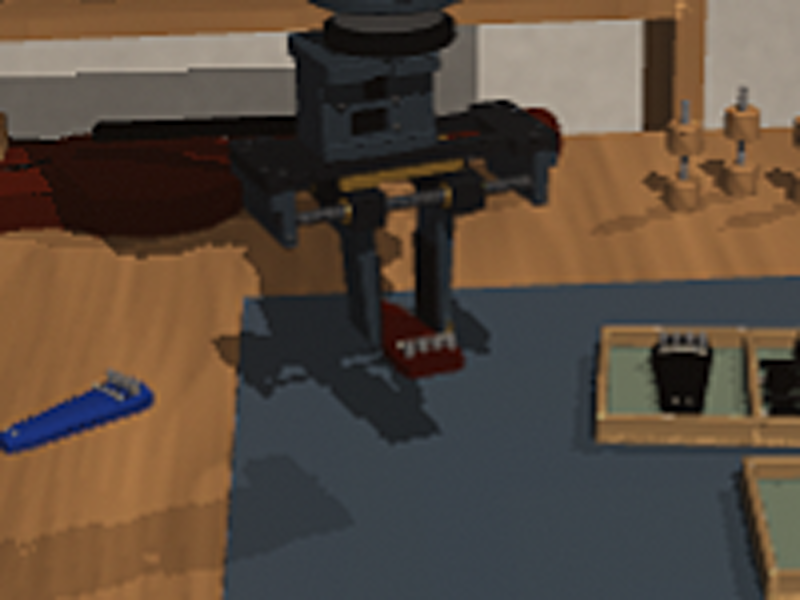

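Emit:
{"method": "step_arm", "body": {"series": "0 0 0 0.14; 0 0 0 0.14; 0 0 0 0.136; -14 32 0 0; -14 32 0 0; -14 32 0 0; -14 32 0 0; -14 32 0 0; -15 32 0 0; -15 32 0 0; -15 33 0 0; 0 0 0 0"}}

```text
clock: 34.65
eef_pos: [637.1, 101.4, 47.6]
tool_rot: [0.733, 0.68, 0.0, 0.001]
force: [-0.4, 0.3, 0.2]
grip_width: 32.7
```

```bash
python3 look.py v w; python3 -c "
from seg import *
plan(633.9,103.4,-18.5,1.498)"
```

```text
32.73944461727804 [637.1 101.4  47.6] [-0.35  0.31  0.18] 34.65
t 34.75 pos [633.3 103.3  47.4] psi 1.497 w 32.6 q6 0.14 F [-0.4 -0.2 -0.4]
spin -0.001 then tool dx,dy,dz [ 0.1  0.6 65.9]
```

View pics/vw.png

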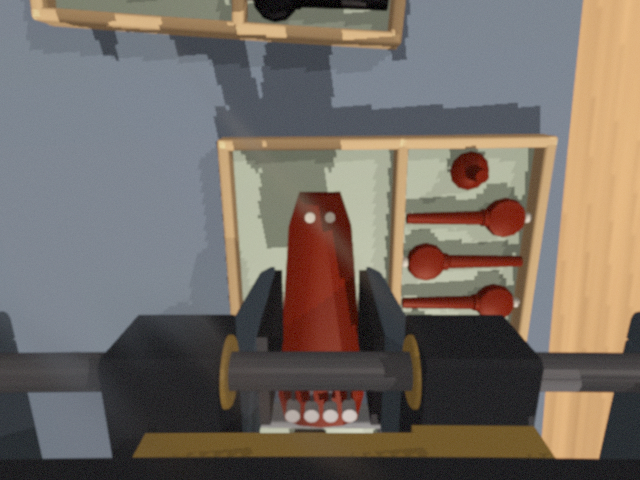

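Emit:
{"method": "step_arm", "body": {"series": "0 0 15 0; 0 0 15 0; 0 0 15 0; 0 0 10 0; 0 0 5 0; 0 0 3 0; 0 0 0 0; 0 0 0 0"}}

```text
clock: 35.55
eef_pos: [634.1, 103.8, -13.7]
tool_rot: [0.732, 0.681, 0.0, 0.0]
force: [-0.0, 0.3, 0.1]
grip_width: 32.9
```

```bash
python3 look.py x; python3 -c "
from seg import *
plan(633.9,103.4,-18.7,1.498)"
```

```text
32.88961955754522 [634.1 103.8 -13.7] [-0.01  0.32  0.06] 35.55
t 35.6 pos [634.1 103.8 -13.6] psi 1.498 w 32.5 q6 0.14 F [-0.1 -0.3 -0.4]
spin -0.0 then tool dx,dy,dz [-0.5 -0.2  5.1]
```

View pics/xs.png

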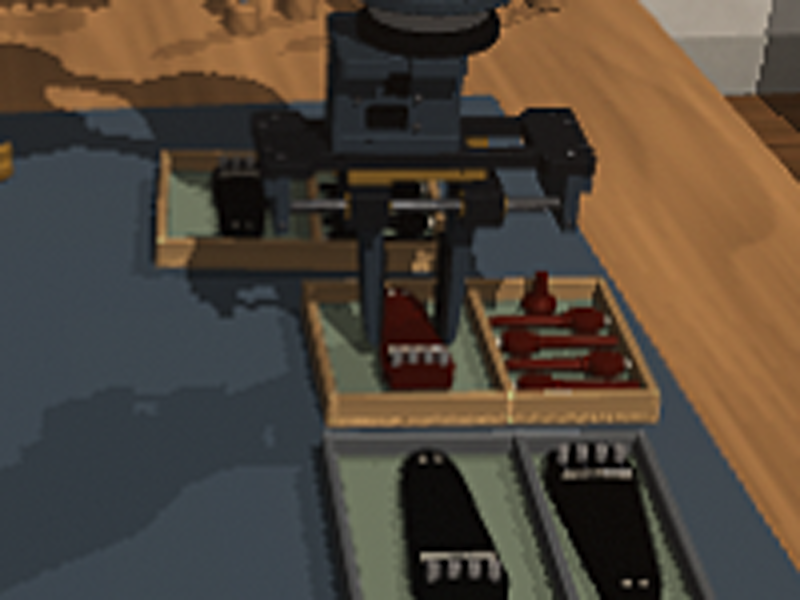

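Rosewood is inside the compartment, about 5 mm up. Lower, release, back up.

Emit:
{"method": "step_arm", "body": {"series": "0 0 2 0; 0 0 1.5 0; 0 0 1.3 0; 0 0 0 0; 0 0 0 0"}}

```text
clock: 36.1
eef_pos: [633.7, 103.8, -19.0]
tool_rot: [0.732, 0.681, -0.0, -0.0]
force: [0.6, 0.7, -1.2]
grip_width: 32.4
```

Emit:
{"method": "step_arm", "body": {"series": "0 0 0 0; 0 0 0 0; 0 0 0 0; 0 0 -3 0; 0 0 -10 0; 0 0 -20 0; 0 0 -35 0; 0 0 -35 0; 0 0 0 0; 0 0 0 0", "hand": 0.47}}

```text
clock: 37.1
eef_pos: [634.3, 103.9, 85.4]
tool_rot: [0.732, 0.681, 0.001, 0.001]
force: [-0.0, -0.3, -1.4]
grip_width: 48.4
```

```bash
python3 look.py y w; python3 -c "
from seg import *
plan(420,-20,300,1.498)"
```

```text
48.36526191401937 [634.3 103.9  85.4] [-0.03 -0.31 -1.42] 37.1
t 37.2 pos [633.2 103.8  83.6] psi 1.498 w 48.0 q6 0.14 F [-0.1 -0.9  0.3]
spin -0.0 then tool dx,dy,dz [-138.9 -203.6 -216.4]
```

View pics/yw.png

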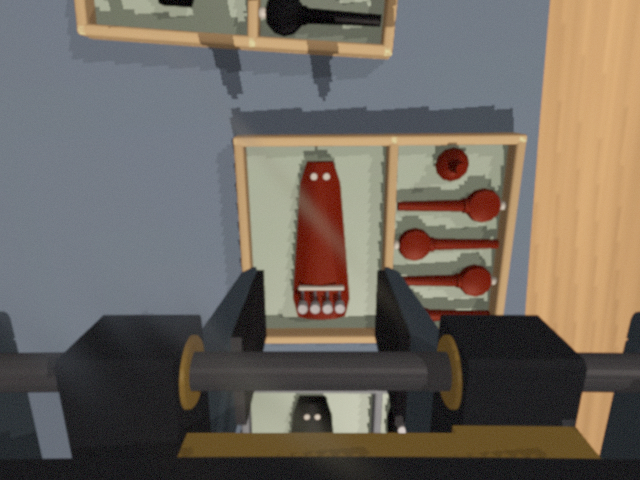

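All four placed. Raise and pull back out of the cameras' way for a final check.

Emit:
{"method": "step_arm", "body": {"series": "0 -20 -25 0; 0 -30 -25 0; 0 -30 -25 0; 0 -30 -20 0; 0 -30 -20 0; 0 -30 -20 0; 0 -30 0 0; 0 -30 0 0; 0 -25 0 0; 0 0 0 0; 0 0 0 0; 0 0 0 0"}}

```text
clock: 38.4
eef_pos: [380.2, 122.4, 218.8]
tool_rot: [0.732, 0.681, -0.0, -0.0]
force: [-0.0, -0.0, 0.6]
grip_width: 48.2
```

```bash
python3 -c "
from seg import *
p=camera('top');cv2.imwrite('pics/zt.png',p['frame'])
for o in pieces(p,zpl=14,roi=lambda c:60<c[1]<290 and 100<c[0]<530):print(*o)
for l in ['jar','plane']:
  m=mark_of(l,p);print(l,m[:2], pix2w(p,[m[0]['xy']],0) if m else '')
p=camera('side');cv2.imwrite('pics/zs.png',p['frame'])
"
```

```text
red [273. 140.] [634.6  97.7] 106.8 [35.4 22.2] 1.441
yel [439. 160.] [ 579.  -306.3] 106.3 [25.3 35.4] 1.504
blk [353. 115.] [ 692.1 -102.7] 132.3 [30.  43.4] 1.498
blk [352. 148.] [610.8 -95.6] 133.9 [42.2 30.3] 1.477
blk [487. 214.] [ 446.8 -411.7] 48.8 [35.3 35.2] 2.157
blk [244. 264.] [341.5 167.9] 110.0 [78.4 27. ] 1.266
jar [{'xy': [476.8, 217.5], 'conf': 0.9}] [[ 440.21830425 -392.06802665    0.        ]]
plane [{'xy': [146.7, 240.3], 'conf': 0.68}] [[400.65240503 390.67082086   0.        ]]
```

View pics/zt.png

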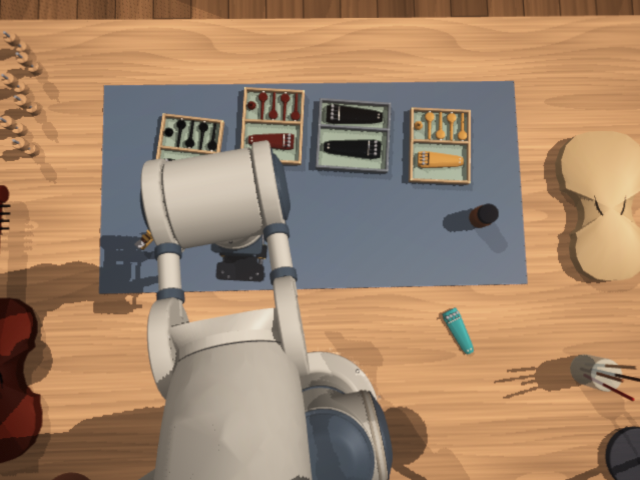

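View pics/zs.png

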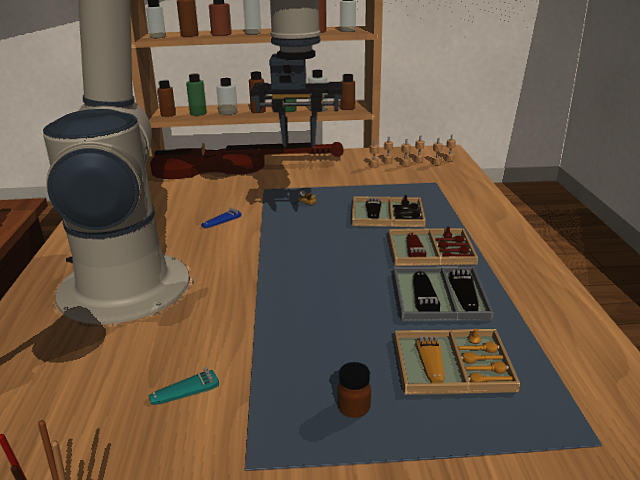

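Side view: all four lie in their matching compartments, ebony at (373,208), rosewood (416,243), viola (426,290), boxwood (430,358). The jar and plane are unmoved: jar (477,217) against (480,218) at the start, plane (147,240) against (148,240).

```bash
python3 -c "
from bench import order
print(order.hand_in())"
```

```text
the job is handed in; nothing more can be done
None
```

I laid all four tailpieces flat in their own trays and handed the job in at about 38.5 s of the 93 s allowed. The hand-in reported no verdict.

| Tailpiece | Final position (x, y), mm | Compartment centre, mm | How checked |
|---|---|---|---|
| Boxwood | 579, -306 | about 578, -305 | top view after the last move |
| Viola | 611, -96 | about 612, -96 | top view after the last move |
| Rosewood | 635, 98 | about 634, 98 | top view after the last move |
| Ebony | not measured | about 566, 300 | wrist view after release and final side view |

- **Alignment:** the three measured pieces were within about 0.06 rad of their compartment's length.
- **Ebony:** the arm hid it from the top camera at the end, so I have no final number for it. The wrist and side pictures showed it central in its compartment.
- **Jar and plane:** both showed within about 3 pixels of where they started. The blue and turquoise look-alikes were not touched.
- **Finger tips:** the real tips sit about 28 mm behind the reported TCP. My first close, at a TCP height of about 5 mm, shut above the boxwood piece without touching it. After that I gripped at a TCP height of about -25 mm and released at about -19 mm.
- **Flatness:** I judged height and tilt on the tray floor from the release height and the pictures, with no direct measurement. Force readings stayed below about 3 N throughout.

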